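# Turn a back-to-front drawer round in its sleeve

## Task

The little wooden drawer has been put into its metal sleeve back to front, so its pull is hidden inside and it will not close. Draw it right out, turn it end for end and slide it back in the right way up, past the spring catch, until it is fully home against the back of the sleeve with its pull sticking out at the mouth. Push it home firmly but without ramming it, leave everything else on the table where it stands, and let go of the drawer when it is in.

Things in the scene. Friction and masses are not known exactly. Their poses are not given: they have to be found in the camera images.
- sleeve: Bare sheet-metal sleeve screwed to the table, open only at its mouth. Origin on the table under the middle of its inside; x from mouth to closed back, y across, z up. Inside 140 long (x -70 to 70), 96 wide, 43 high, straight, above a 3 thick floor (its bare edge is a 3 high sill at the mouth). Outside 104 wide, 49 high; with its 3 high screwed feet 138 wide.
- sleeve_mouth (a point): Middle of the sleeve's mouth: at x -70, y 0 of the sleeve, 22 above the table; sleeve's axes. The roof above the mouth is 3 thick and has a thumb cut-out 60 wide (y -30 to 30) and 45 deep (x -70 to -25).
- sleeve_catch (a point): Lowest point of a sprung roller catch under the roof, at sleeve x 57, y 0, z 38.5 (its housing on the roof, 26 x 26, tops at 62). It hangs 2.5 below the tops of the drawer's end walls. Sliding in, the rear wall meets it 19 before home, must be pushed under it against roughly 5 to 10 N, and about 5 before home it snaps in behind the wall and holds the drawer against the back.
- drawer_center (a point): Centre of the loose open-topped wooden drawer, 0.25 kg, 140 x 92 x 38 high; point 19 above its underside. x runs from its front (pull end, -x) to its plain rear (+x), y across, z up. Bottom 5, sides 6, end walls 8 thick. A cross divider 8 thick and 80 wide stands at x 0, up to 34 above the underside; the compartments either side of it are 58 x 80. Starts with its rear 24 to 45 out of the mouth.
- drawer_pull (a point): Middle of the front face of the drawer's pull, a solid wooden tongue on its front wall: 22 proud, 56 wide, 14 thick (14 to 28 above the underside). At x -92, y 0 of the drawer, 21 above its underside; drawer's axes. When rightly home it lies at sleeve x -92.
- drawer_rear (a point): Middle of the outside of the drawer's plain rear wall: at x 70, y 0 of the drawer, 21 above its underside; drawer's axes. When rightly home it touches the back of the sleeve, at sleeve x 70.
- turntable: Bystander: plastic turntable, 240 across and 25 high, freely spinning disc, with two bottles on it. Origin: on the table under its middle.
- bottle_a_mid (a point): Bystander: one of the two yellow bottles on the turntable, 66 across, 200 high; point half-way up its axis.
- bottle_b_mid (a point): Bystander: the other yellow bottle on the turntable, 66 across, 200 high; point half-way up its axis.
- tumbler_mid (a point): Bystander: glass tumbler, 76 across, 100 high; point half-way up its axis.
- lid_mid (a point): Bystander: round green silicone lid, 104 across, 27 high with its knob; point on its axis, 12 up.
- opener_mid (a point): Bystander: flat chrome bottle opener, about 148 long, 40 wide, 5 thick; point near its middle, half-way up. x along it, towards its head.
- jar_mid (a point): Bystander: glass jar, 72 across, 85 high; point half-way up its axis.
- can_mid (a point): Bystander: drinks can, 66 across, 115 high; point half-way up its axis.

How it is judged (in metres and radians):
On the way, in this order (a step that is already met when the one before it is completed fails the run):
1. the drawer has been drawn right out of the sleeve (x of drawer_center in the frame of sleeve below -0.155 m and x of drawer_pull in the frame of sleeve below -0.068 m), for 0.1 s.
2. its plain rear end has entered the mouth, with the pull outside (x of drawer_rear in the frame of sleeve above -0.06 m and x of drawer_pull in the frame of sleeve below -0.09 m and y of drawer_rear in the frame of sleeve between -0.006 and 0.006 m and z of drawer_rear in the frame of sleeve below 0.035 m), for 0.1 s.
At the end, for the whole second after the job is handed in: The drawer is in the sleeve, upright, its plain rear within 3 mm of the sleeve's back and its pull outside the mouth; every bystander is within 30 mm of where it stood (x of drawer_rear in the frame of sleeve above 0.067 m and x of drawer_pull in the frame of sleeve below -0.088 m and angle between the x axis of sleeve and the x axis of drawer_center, either way round below 0.06 rad and angle between drawer_center's own z axis and vertical below 0.06 rad and z of drawer_center in the frame of sleeve below 0.026 m and distance of each of bottle_a_mid, bottle_b_mid, tumbler_mid, lid_mid, opener_mid, jar_mid, can_mid from where it was at the start of the episode below 0.03 m); the robot touches nothing.
It fails at once if the drawer is rammed or forced against the sleeve (over 60 N) (contact force between drawer and sleeve above 60 N).
It fails at once if a bystander is shifted by more than 30 mm (distance of any of bottle_a_mid, bottle_b_mid, tumbler_mid, lid_mid, opener_mid, jar_mid, can_mid from where it was at the start of the episode above 0.03 m).
It also fails if it takes over 69 s, if anything falls off the work surface, if the arm or the gripper's body presses on something with over 40 N, if the wrist force passes 120 N, or if a joint passes its speed limit or range.

## Robot

A 7-joint arm with a two-finger parallel gripper is mounted at the origin on the work surface. World frame = base frame: x ahead of the robot, y to its left, z up, the work surface at z = 0. Lengths are in mm, angles in rad, forces in N, time in s.
With the tool pointing down it reaches from about 400 to 850 mm from the base axis. Payload 4.5 kg.
Tool frame: the origin (TCP) lies midway between the tips of the shut fingers; the grasp point (between the pads) lies 19 mm behind it; z points along the fingers, y is the direction in which the jaws open and shut (so a half turn about z gives the same grasp; the last joint's range is limited). The gripper opens to 88 mm and grips with 3 to 60 N. Pads are 18 mm wide; open, the fingers measure 123 mm over their backs; the gripper's body (75 mm by 187 mm) begins 45 mm behind the grasp point.
Start: joints at [-1.082, 0.689, -0.195, 1.565, 0.157, 0.902, -0.215], TCP at [274.537, 561.501, 238.743] pointing down, gripper open.
Joint ranges: [-3.01, 3.01], [-0.46, 2.08], [-1.47, 1.51], [0.13, 2.56], [-1, 4.14], [0.04, 2.09], [-2.66, 2.66]. Speed limits (rad/s): [2.57, 2.57, 3.14, 3.14, 3.14, 3.14, 3.14].

## Interface

Orientations are given as a unit quaternion [w, x, y, z].
In Python, from workcell import robot, read_camera, camera_params, workorder, models gives the robot as it stands. The module is installed in compiled form; this text tells all that it offers.
- The arm moves only by the tool step_arm, never from a script. Its argument "moves" is a list of rows, each an object with "slide": the shift along the tool's x, y, z in m, a list of three; "turn": the turn, a rotation vector about the tool's x, y, z in rad, a list of three; "claw": the opening, from -1 (shut) to 1 (fully open). In form: [{"slide": [tx, ty, tz], "turn": [wx, wy, wz], "claw": claw}, ...]. A call has 1 to 12 rows; each row is the pose to reach, as a shift and turn from the pose measured when the call began, along the tool's axes at that moment; what a row does not reach only later rows make up. A row lasts 1/8 s, in which the tool goes at most 62.5 mm and 10.7 degrees, less where a joint would pass 70% of its speed; a pose out of reach is approached as far as the arm can. A call with a gripper value outside its range is refused whole. The fingers move at their own pace and stop on an object; "force" is the grip in N (left out, the last holds). Time passes only in rows, so rows that repeat a pose let the fingers close. It gives the time, the measured TCP pose, the force and the opening at its end, in the units of the state.
- robot.get_obs(): the state, without advancing time (a new reading comes with each control period).
- read_camera(name): name is "scene" or "top"; returns the picture (400x640x3 uint8, blue, green, red); there is no depth.
- camera_params(name): a dict with "vertical_fov" (degrees; the focal length in pixels is half the picture's height over the tangent of half this angle, whatever the lens; pixels are square), "cx", "cy" (the principal point, pixels), "R" (3x3) and "t" (3): a world point X has camera coordinates R X + t. Camera axes: x right, y down, z forward; pixel columns grow to the right and rows downward; lengths in mm; the calibration is good to about 2 mm. A picture is of the moment at which its call begins. camera_params takes no time and is no camera call.
- workorder.sign_off(): hands the job in, once; it reports no verdict.
Trained networks look in the newest picture that a camera, given by its name, has taken for a name from the list of things; names that differ only in an ending like _2 or _b are one class to them, and where a whole thing is asked for, a point or a joint stands for the part that bears it (a point fixed in the world has none). Each returns a list of dicts, best first, with "confidence" (0 to 1); they miss things now and then, are a little off and sometimes report something else, mostly with a low value. They report only what shows in the picture. A call takes as long as a camera call.
- models.search_frame(camera, target): "rect" ([left, top, right, bottom] in pixels, round what is visible of it).
- models.cut_out(camera, target): "pixels" (400x640 bool, what is visible of it) and "rect" ([left, top, right, bottom] in pixels, round what is visible of it).
The state is a dict: "t": time; "joint_pos": joint angles; "joint_vel": joint speeds; "joint_torque": joint torques, N m; "tool_pos": TCP position; "tool_rot": TCP orientation; "force": force on the tool from outside, world axes, zero at the start; "ft_torque": the same for the moment, N m; "gripper_width": opening from 0.0 (shut) to 1.0 (fully open).
Only numpy, scipy, OpenCV 4.12 (cv2) and the standard library are available. Lean on these libraries where they do the work, as an engineer would, in place of code of your own. Each camera call takes 0.05 s, during which the arm holds its last target.

## Working session

There is one attempt and no reset: what is moved stays moved. The work goes in short steps, Python scripts to look and compute and a tool call to move; the robot and the scene stay as the last step left them, time stands still between calls to the robot, and variables do not carry over. Pictures are saved under pics/ and viewed, and the job is handed in when it is done.

Besides the shell and the picture viewer there is one more tool, called after "Emit:" as name([rows], argument=value, ...), one row to a line, values as JSON. step_arm: Moves the arm, as the interface text tells. Its arguments: {"type":"object","properties":{"moves":{"type":"array"},"force":{"type":"number"}},"required":["moves"]}

```bash
mkdir -p pics; ls
python3 - <<'E'
from workcell import robot, read_camera, camera_params
import cv2
o=robot.get_obs(); print(o)
for n in("scene","top"):
    cv2.imwrite(f"pics/{n}0.png",read_camera(n)); print(n,camera_params(n))
E
```

```text
pics
{'t': 0.0, 'joint_pos': array([-1.08218241,  0.69000731, -0.19450043,  1.56634156,  0.15735319,
        0.9024881 , -0.21509599]), 'joint_vel': array([-0.00112714, -0.00030988,  0.00032408, -0.00132781,  0.00118514,
        0.00123683,  0.00182852]), 'joint_torque': array([ 4.81215156e-04, -5.27558863e+01, -1.26635112e+00, -1.53428596e+01,
       -5.25837159e-02,  6.71076647e-03,  1.70636367e-04]), 'tool_pos': array([274.34575083, 560.86811539, 237.89580099]), 'tool_rot': array([-1.19671803e-04,  2.25398005e-01,  9.74266332e-01, -9.16277654e-04]), 'force': array([0.05095804, 0.38421068, 0.28895984]), 'ft_torque': array([ 0.03594375, -0.02211776,  0.02735194]), 'gripper_width': 0.9987264692468015}
scene {'vertical_fov': 49.36562179234732, 'cx': 319.8609000028045, 'cy': 197.42766243582153, 'R': array([[-0.08485449,  0.99627234, -0.01552892],
       [ 0.83658466,  0.06277065, -0.54422968],
       [-0.54122622, -0.05917159, -0.83879253]]), 't': array([ 118.29938227, -411.60789516, 1761.5328218 ])}
top {'vertical_fov': 51.31128071560352, 'cx': 323.32596171358125, 'cy': 192.6436251948176, 'R': array([[-0.02656303, -0.99943758, -0.02046796],
       [-0.98627283,  0.02954024, -0.16246008],
       [ 0.16297334,  0.01587156, -0.9865028 ]]), 't': array([ -53.79480957,  564.33942922, 1414.90722142])}
```

View pics/scene0.png

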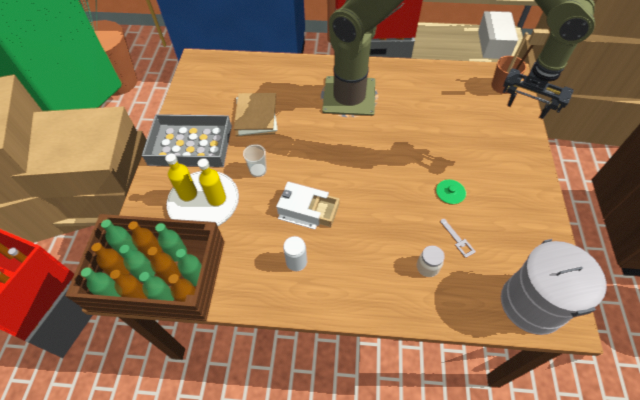

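View pics/top0.png

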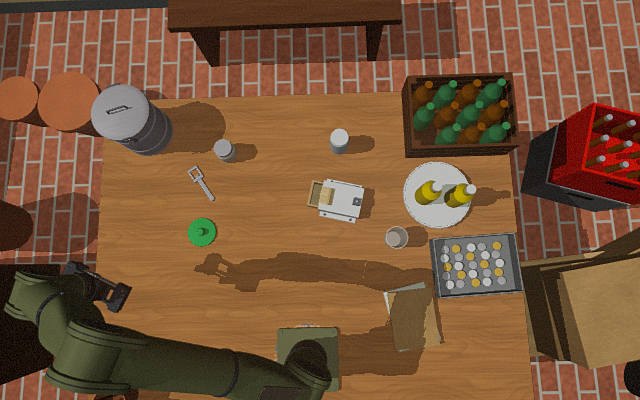

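```bash
cat > h.py <<'E'
import numpy as np, cv2
from workcell import robot, read_camera, camera_params, models
P={n:camera_params(n) for n in("scene","top")}
def proj(n,X):
    p=P[n];X=np.atleast_2d(X);f=200/np.tan(np.radians(p["vertical_fov"]/2))
    c=X@np.array(p["R"]).T+p["t"]; return np.c_[f*c[:,0]/c[:,2]+p["cx"],f*c[:,1]/c[:,2]+p["cy"]]
def ray(n,uv,z):
    p=P[n];f=200/np.tan(np.radians(p["vertical_fov"]/2));R=np.array(p["R"])
    d=R.T@np.array([(uv[0]-p["cx"])/f,(uv[1]-p["cy"])/f,1]);o=-R.T@np.array(p["t"])
    return o+d*(z-o[2])/d[2]
def zoom(img,r,s,fn):
    cv2.imwrite(fn,cv2.resize(img[r[1]:r[3],r[0]:r[2]],None,fx=s,fy=s,interpolation=cv2.INTER_CUBIC))
E
python3 - <<'E'
from h import *
zoom(cv2.imread("pics/scene0.png"),(265,170,350,240),8,"pics/zs.png")
zoom(cv2.imread("pics/top0.png"),(295,165,375,235),8,"pics/zt.png")
for n in("scene","top"):
    read_camera(n)
    for t in("sleeve","drawer_center","turntable","bottle_a_mid","tumbler_mid","lid_mid","opener_mid","jar_mid","can_mid"):
        r=models.cut_out(n,t)
        print(n,t,[(round(d["confidence"],2),[round(float(v),1) for v in d["rect"]]) for d in r[:2]])
        if t in("sleeve","drawer_center") and r: np.save(f"m_{n}_{t}.npy",r[0]["pixels"])
        if n=="top" and r:
            u=r[0]["rect"]; print("   ",np.round(ray(n,((u[0]+u[2])/2,(u[1]+u[3])/2),20)))
E
```

```text
scene sleeve [(0.64, [277.2, 184.4, 328.0, 227.3])]
scene drawer_center [(0.89, [307.7, 196.9, 339.8, 228.2])]
scene turntable [(0.95, [166.4, 167.5, 238.5, 228.4])]
scene bottle_a_mid [(0.67, [194.5, 161.3, 226.3, 206.6])]
scene tumbler_mid [(0.8, [244.1, 145.9, 268.2, 179.1]), (0.45, [308.2, 195.1, 338.8, 227.6])]
scene lid_mid [(0.62, [435.4, 176.6, 466.4, 204.4])]
scene opener_mid [(0.82, [439.8, 219.2, 473.1, 260.1])]
scene jar_mid [(0.62, [415.2, 244.4, 444.5, 279.2]), (0.29, [275.7, 185.5, 326.8, 228.3])]
scene can_mid [(0.79, [284.7, 239.6, 306.4, 270.4])]
top sleeve [(0.92, [320.5, 180.6, 365.3, 223.8]), (0.54, [331.0, 132.2, 347.3, 153.0])]
    [ 530. -138.   20.]
top drawer_center [(0.93, [307.8, 179.7, 334.9, 206.3])]
    [566. -62.  20.]
top turntable [(0.76, [405.5, 161.7, 469.7, 229.0])]
    [ 545. -474.   20.]
top bottle_a_mid [(0.81, [415.6, 179.4, 441.2, 205.4]), (0.6, [316.2, 176.5, 364.0, 226.1])]
    [ 557. -442.   20.]
top tumbler_mid [(0.71, [382.8, 226.4, 407.3, 243.8]), (0.58, [318.2, 181.2, 362.7, 219.5])]
    [ 409. -316.   20.]
top lid_mid [(0.8, [185.6, 220.0, 216.3, 244.8])]
    [437. 367.  20.]
top opener_mid [(0.55, [185.9, 166.0, 212.9, 202.6])]
    [611. 376.  20.]
top jar_mid [(0.6, [211.9, 136.4, 240.1, 162.2])]
    [738. 282.  20.]
top can_mid [(0.96, [332.0, 131.8, 346.5, 155.0])]
    [ 747. -132.   20.]
```

View pics/zs.png

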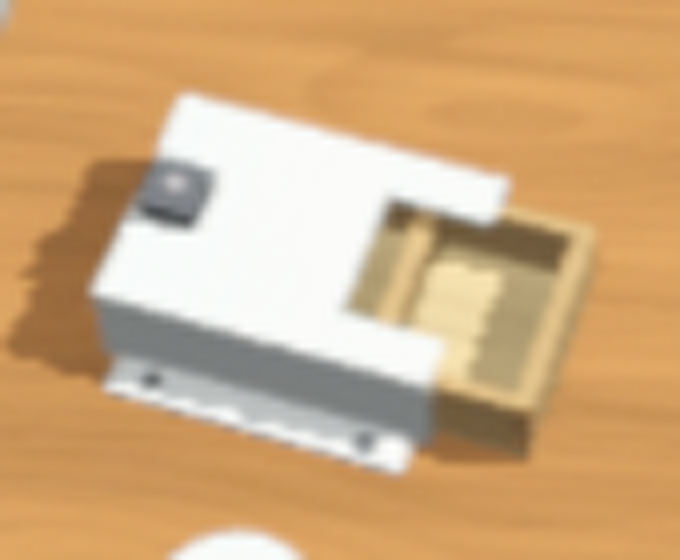

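View pics/zt.png

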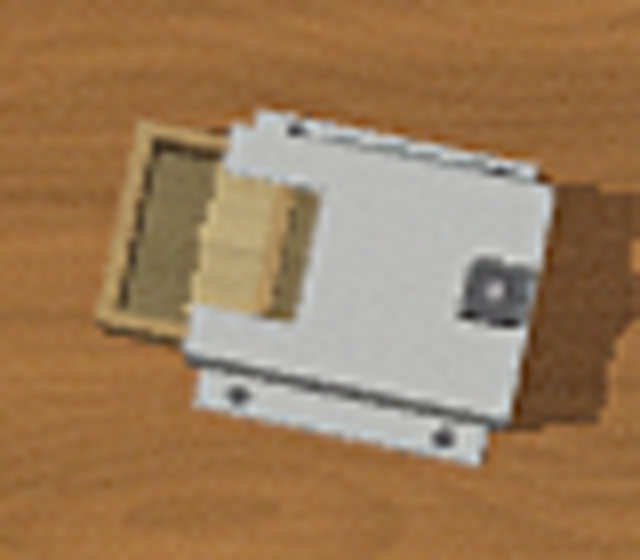

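```bash
cat > fit.py <<'E'
from h import *
from scipy.optimize import least_squares
def u(z,o): return np.array([o[0]+(z[0]+.5)/8-.5,o[1]+(z[1]+.5)/8-.5])
def T(p,L):
    c,s=np.cos(p[2]),np.sin(p[2]); L=np.atleast_2d(L)
    return np.c_[p[0]+c*L[:,0]-s*L[:,1],p[1]+s*L[:,0]+c*L[:,1],L[:,2]]
os_,ot=(265,170),(295,165)
S=[((73,-52,49),(180,92)),((-70,-52,49),(510,180)),((-70,52,49),(443,343)),((73,52,49),(92,293)),((-25,-30,49),(388,200)),((-25,30,49),(347,307))]
Tt=[((73,52,49),(553,187)),((73,-52,49),(510,423)),((-70,52,49),(233,128)),((-70,-52,49),(186,358)),((-25,30,49),(322,187)),((-25,-30,49),(296,320)),((-70,-52,0),(194,365))][:6]
def res(p,use):
    r=[]
    if 's' in use: r.append(proj("scene",T(p,[a for a,b in S]))-[u(b,os_) for a,b in S])
    if 't' in use: r.append(proj("top",T(p,[a for a,b in Tt]))-[u(b,ot) for a,b in Tt])
    return np.concatenate(r).ravel()
for use in("s","t","st"):
    f=least_squares(res,[530,-138,-1.6],args=(use,)); print(use,f.x.round(4)); print(f.fun.reshape(-1,2).round(2).tolist())
E
python3 fit.py
```

```text
s [ 536.9216 -127.4071   -1.7613]
[[0.06, 0.08], [-0.5, -1.76], [-0.62, 3.78], [1.16, 0.1], [-0.03, -1.9], [-0.07, -0.47]]
t [ 540.2823 -128.6211   -1.7966]
[[0.0, -0.04], [-0.12, -0.5], [-0.05, -0.45], [-0.09, -0.39], [0.17, 0.67], [0.09, 0.71]]
st [ 538.7526 -127.9224   -1.7796]
[[0.23, 0.26], [-0.53, -0.94], [-1.22, 4.52], [0.79, 0.16], [-0.12, -1.31], [-0.48, 0.07], [-0.36, 0.01], [0.02, -0.36], [-0.55, 0.27], [-0.1, 0.43], [-0.18, 1.2], [0.02, 1.3]]
```

```bash
cat > edge.py <<'E'
from h import *
from scipy.optimize import least_squares
from scipy.ndimage import map_coordinates
def T(p,L):
    c,s=np.cos(p[2]),np.sin(p[2]); L=np.atleast_2d(L)
    return np.c_[p[0]+c*L[:,0]-s*L[:,1],p[1]+s*L[:,0]+c*L[:,1],L[:,2]]
def edgefit(imgs,edges,p0,it=6,half=2.5,verbose=True,sc=None):
    """edges: {cam:[(A,B),...]} model segs."""
    p=np.array(p0,float); t=np.arange(-half,half+.01,.1)
    off={n:np.zeros(2) for n in imgs}
    for k in range(it):
        obs=[]
        for n,img in imgs.items():
            g=img.astype(float)
            for ei,(A,B) in enumerate(edges[n]):
                A,B=np.array(A,float),np.array(B,float)
                w=np.linspace(.08,.92,20)[:,None]; L=A*(1-w)+B*w
                q=proj(n,T(p,L)); d=q[-1]-q[0]; d/=np.linalg.norm(d); nn=np.array([-d[1],d[0]])
                for l,c in zip(L,q):
                    pts=c+t[:,None]*nn
                    pr=np.stack([map_coordinates(g[...,ch],[pts[:,1],pts[:,0]],order=1) for ch in range(3)],1)
                    kk=np.exp(-.5*(np.arange(-6,7)/3.)**2);kk/=kk.sum()
                    pr=np.stack([np.convolve(np.pad(pr[:,ch],6,'edge'),kk,'valid') for ch in range(3)],1)
                    gr=np.abs(np.gradient(pr,axis=0)).sum(1)*np.exp(-.5*(t/half)**2)
                    j=gr.argmax()
                    if 2<j<len(t)-3: obs.append((n,ei,l,c+t[j]*nn,nn))
        def res(p):
            r=[]
            for n in imgs:
                oo=[o for o in obs if o[0]==n]
                q=proj(n,T(p,[o[2] for o in oo])); r.append(((q-[o[3] for o in oo])*[o[4] for o in oo]).sum(1))
            return np.concatenate(r)
        f=least_squares(res,p,loss="soft_l1",f_scale=.3); p=f.x
    if verbose:
        r=res(p);i=0
        for n in imgs:
            oo=[o for o in obs if o[0]==n]
            rr=r[i:i+len(oo)];i+=len(oo)
            print(n,[(e,round(float(np.median(rr[[o[1]==e for o in oo]])),2),sum(o[1]==e for o in oo)) for e in range(len(edges[n])) if any(o[1]==e for o in oo)])
    return p
Z=49
roof=[((-70,-52,Z),(73,-52,Z)),((-70,52,Z),(73,52,Z)),((73,-52,Z),(73,52,Z)),((-70,-52,Z),(-70,-30,Z)),((-70,30,Z),(-70,52,Z)),
((-25,-30,Z),(-25,30,Z)),((-70,-30,Z),(-25,-30,Z)),((-70,30,Z),(-25,30,Z))]
E
cat > a.py <<'E'
from edge import *
I={"scene":cv2.imread("pics/scene0.png"),"top":cv2.imread("pics/top0.png")}
E={"scene":roof,"top":roof}
for c in(["scene"],["top"],["scene","top"]):
    print(c,edgefit({n:I[n] for n in c},E,[540,-128.5,-1.79]).round(4))
p=edgefit(I,E,[540,-128.5,-1.79],verbose=False)
for n,r in(("scene",(265,170,350,240)),("top",(295,165,375,235))):
    im=cv2.resize(I[n][r[1]:r[3],r[0]:r[2]],None,fx=8,fy=8,interpolation=cv2.INTER_CUBIC)
    for A,B in roof:
        q=(proj(n,T(p,[A,B]))-r[:2]+.5)*8-.5
        cv2.line(im,*[tuple(int(round(v)) for v in z) for z in q],(0,0,255),1)
    cv2.imwrite(f"pics/ov_{n}.png",im)
E
python3 a.py
```

```text
scene [(0, -0.1, 20), (1, 0.15, 20), (2, -0.8, 20), (3, 0.1, 20), (4, 0.05, 20), (5, 0.15, 20), (6, 0.3, 20), (7, -0.25, 20)]
['scene'] [ 540.4577 -127.362    -1.8141]
top [(0, -0.1, 20), (1, 0.85, 20), (2, -0.35, 20), (3, 0.1, 20), (4, 0.1, 20), (5, 0.1, 20), (6, -0.05, 20), (7, -0.0, 20)]
['top'] [ 540.8422 -128.3361   -1.8091]
scene [(0, -0.19, 20), (1, 0.1, 20), (2, -0.7, 20), (3, 0.2, 20), (4, 0.15, 20), (5, 0.25, 20), (6, 0.2, 20), (7, -0.3, 20)]
top [(0, -0.1, 20), (1, 0.95, 20), (2, -0.5, 20), (3, -0.06, 20), (4, 0.0, 20), (5, -0.0, 20), (6, 0.05, 20), (7, -0.0, 20)]
['scene', 'top'] [ 540.6303 -127.853    -1.8124]
```

View pics/ov_scene.png

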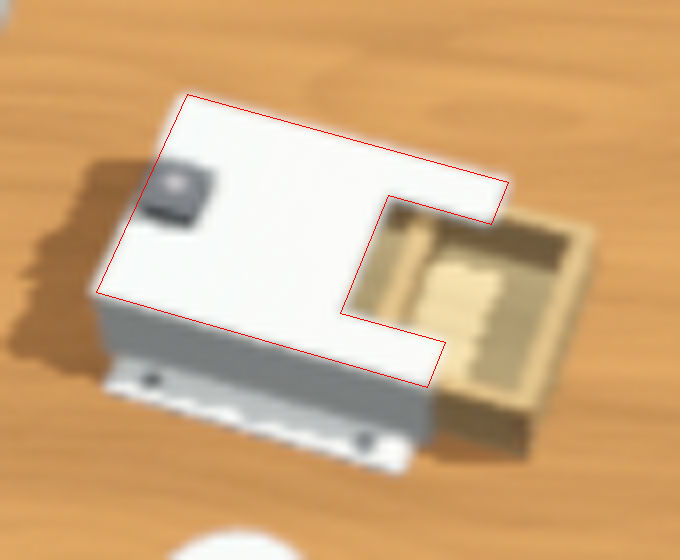

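View pics/ov_top.png

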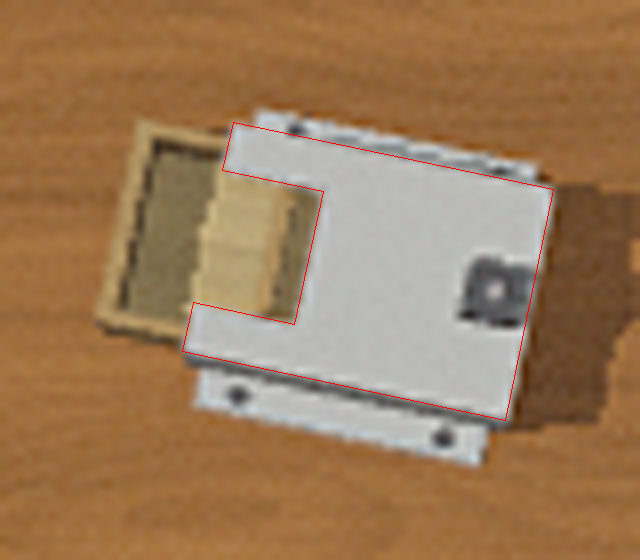

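```bash
cat > b.py <<'E'
from edge import *
I={"scene":cv2.imread("pics/scene0.png"),"top":cv2.imread("pics/top0.png")}
s=np.array([540.63,-127.85,-1.8124]);Z=41
def tosl(p): 
    c,q=np.cos(s[2]),np.sin(s[2]);d=p[:2]-s[:2];return [c*d[0]+q*d[1],-q*d[0]+c*d[1],p[2]-s[2]-np.pi]
D=[((70,-46,Z),(70,46,Z)),((62,-40,Z),(62,40,Z)),((70,46,Z),(50,46,Z)),((70,-46,Z),(50,-46,Z))]
E={"scene":D,"top":D}
c=T(s,[[-35,0,0]])[0]
for n in("scene","top"):
    for uvz in ([(595,230),(540,412)] if n=="scene" else [(145,123),(100,322)]):
        o=(265,170) if n=="scene" else (295,165)
        X=ray(n,(o[0]+uvz[0]/8-.44,o[1]+uvz[1]/8-.44),41);print(n,X.round(1),np.round(tosl(X),1)[:2])
for x0 in(-32,-37,-42):
    c=T(s,[[x0,0,0]])[0]
    p=edgefit(I,E,[c[0],c[1],s[2]+np.pi],half=2);print(p.round(3),np.round(tosl(p),3))
r=models
E
python3 b.py
```

```text
scene [522.9 -10.   41. ] [-110.2  -45.4]
scene [611.4 -26.7  41. ] [-115.2   44.5]
top [610.  -33.2  41. ] [-108.5   44.7]
top [521.9 -11.5  41. ] [-108.5  -46.1]
scene [(0, -0.07, 20), (1, -0.03, 20), (2, 1.31, 20), (3, -0.04, 20)]
top [(0, 1.42, 20), (1, -0.38, 20), (2, 0.01, 20), (3, -1.39, 20)]
[552.991 -89.413   1.374] [-40.278   2.805   0.045]
scene [(0, -0.09, 20), (1, -0.0, 20), (2, 1.29, 20), (3, -0.01, 20)]
top [(0, 1.43, 20), (1, -0.31, 20), (2, -0.01, 20), (3, -1.4, 20)]
[552.717 -89.006   1.368] [-4.0608e+01  2.4420e+00  3.9000e-02]
scene [(0, -0.1, 20), (1, 0.1, 20), (2, 1.25, 20), (3, -0.05, 20)]
top [(0, 1.5, 19), (1, -0.25, 20), (2, 0.05, 20), (3, -1.4, 20)]
[551.566 -88.544   1.35 ] [-4.0781e+01  1.2140e+00  2.1000e-02]
```

```bash
cat > mv.py <<'E'
from h import *
from edge import T
from scipy.spatial.transform import Rotation as Ro
s=np.array([540.63,-127.85,-1.8124])
def cur():
    o=robot.get_obs(); w,x,y,z=o["tool_rot"]; return o,np.array(o["tool_pos"]),Ro.from_quat([x,y,z,w])
def tosl(X):
    c,q=np.cos(s[2]),np.sin(s[2]);d=np.array(X)[:2]-s[:2];return np.array([c*d[0]+q*d[1],-q*d[0]+c*d[1]])
def go(slx,sly,z,ang):
    """tcp target in sleeve x,y, world z; tool y direction = sleeve x dir + ang"""
    o,p,R=cur(); X=T(s,[[slx,sly,z]])[0]; a=s[2]+ang
    y=np.array([np.cos(a),np.sin(a),0]);zz=np.array([0,0,-1.]);x=np.cross(y,zz)
    Rt=Ro.from_matrix(np.c_[x,y,zz])
    print("slide",np.round(R.inv().apply(X-p)/1000,4).tolist(),"turn",np.round((R.inv()*Rt).as_rotvec(),4).tolist())
    st()
def st():
    o,p,R=cur(); y=R.apply([0,1,0]); a=np.arctan2(y[1],y[0])-s[2]
    print("t",round(o["t"],2),"tcp",p.round(1),"sl",tosl(p).round(1),"yaw-sl",round(float((a+np.pi)%(2*np.pi)-np.pi),4),"tilt",R.apply([0,0,1]).round(3),"q",np.round(o["joint_pos"],2).tolist(),"F",np.round(o["force"],1).tolist(),"w",round(o["gripper_width"]*88,1))
E
python3 -c "
from mv import *
go(-106,0,150,np.pi)"
```

```text
slide [-0.5194, -0.3988, 0.0887] turn [0.0001, 0.0, -0.2132]
t 1.1 tcp [274.5 561.5 238.7] sl [-605.7 -423.3] yaw-sl 2.9284 tilt [ 0.  0. -1.] q [-1.08, 0.69, -0.19, 1.57, 0.16, 0.9, -0.22] F [-0.1, 0.2, 0.1] w 88.3
```

Emit:
step_arm([
  {"slide":[-0.04,-0.03,0.0],"turn":[0,0,-0.1],"claw":-0.2},
  {"slide":[-0.09,-0.07,0.0],"turn":[0,0,-0.213],"claw":-0.2},
  {"slide":[-0.14,-0.107,0.02],"turn":[0,0,-0.213],"claw":-0.2},
  {"slide":[-0.19,-0.146,0.04],"turn":[0,0,-0.213],"claw":-0.2},
  {"slide":[-0.24,-0.184,0.06],"turn":[0,0,-0.213],"claw":-0.2},
  {"slide":[-0.29,-0.223,0.088],"turn":[0,0,-0.213],"claw":-0.2},
  {"slide":[-0.34,-0.261,0.088],"turn":[0,0,-0.213],"claw":-0.2},
  {"slide":[-0.39,-0.3,0.088],"turn":[0,0,-0.213],"claw":-0.2},
  {"slide":[-0.44,-0.338,0.088],"turn":[0,0,-0.213],"claw":-0.2},
  {"slide":[-0.49,-0.376,0.088],"turn":[0,0,-0.213],"claw":-0.2},
  {"slide":[-0.5194,-0.3988,0.0887],"turn":[0,0,-0.213],"claw":-0.2},
  {"slide":[-0.5194,-0.3988,0.0887],"turn":[0,0,-0.213],"claw":-0.2},
], force=30)

```text
t: 2.6
tool_pos: [567.6, -31.7, 149.7]
tool_rot: [0.001, 0.126, 0.992, -0.002]
force: [0.1, -0.1, 0.6]
gripper_width: 0.4
```

```bash
python3 -c "
from mv import *
go(-106,0,14,np.pi)"
```

```text
slide [0.0036, 0.0066, 0.1356] turn [-0.003, 0.0023, -0.0106]
t 2.6 tcp [567.6 -31.7 149.7] sl [-99.8   3.2] yaw-sl 3.131 tilt [ 0.002 -0.003 -1.   ] q [0.17, 0.75, -0.34, 1.82, 0.4, 0.64, 0.91] F [0.1, -0.1, 0.6] w 35.2
```

Emit:
step_arm([
  {"slide":[0.0036,0.0066,0.0],"turn":[-0.003,0.0023,-0.0106],"claw":-0.2},
  {"slide":[0.0036,0.0066,0.04],"turn":[-0.003,0.0023,-0.0106],"claw":-0.2},
  {"slide":[0.0036,0.0066,0.08],"turn":[-0.003,0.0023,-0.0106],"claw":-0.2},
  {"slide":[0.0036,0.0066,0.1],"turn":[-0.003,0.0023,-0.0106],"claw":-0.2},
  {"slide":[0.0036,0.0066,0.115],"turn":[-0.003,0.0023,-0.0106],"claw":-0.2},
  {"slide":[0.0036,0.0066,0.125],"turn":[-0.003,0.0023,-0.0106],"claw":-0.2},
  {"slide":[0.0036,0.0066,0.132],"turn":[-0.003,0.0023,-0.0106],"claw":-0.2},
  {"slide":[0.0036,0.0066,0.1355],"turn":[-0.003,0.0023,-0.0106],"claw":-0.2},
  {"slide":[0.0036,0.0066,0.1355],"turn":[-0.003,0.0023,-0.0106],"claw":-0.2},
])

```text
t: 3.72
tool_pos: [566.1, -25.0, 14.3]
tool_rot: [0.0, 0.121, 0.993, -0.0]
force: [-0.3, -0.2, -0.3]
gripper_width: 0.4
```

```bash
python3 -c "
from mv import *
st()
zoom(read_camera('scene'),(265,150,350,240),6,'pics/g1.png')"
```

```text
t 3.73 tcp [566.1 -25.   14.3] sl [-105.9    0.2] yaw-sl 3.1414 tilt [ 0. -0. -1.] q [0.08, 0.96, -0.21, 1.87, 0.51, 0.36, 0.82] F [-0.3, -0.2, -0.3] w 35.2
```

View pics/g1.png

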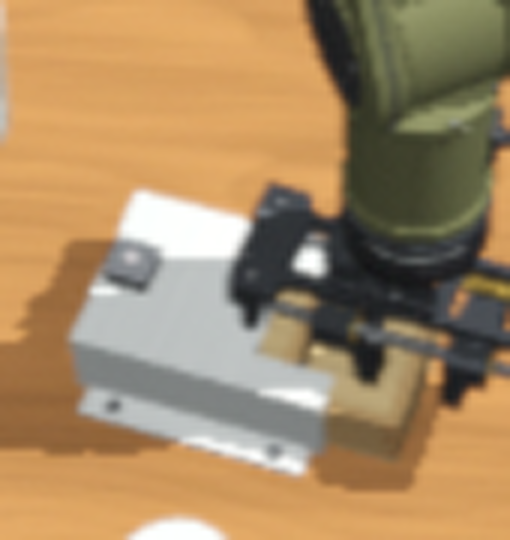

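Emit:
step_arm([
  {"slide":[0,0,0],"turn":[0,0,0],"claw":-1},
  {"slide":[0,0,0],"turn":[0,0,0],"claw":-1},
  {"slide":[0,0,0],"turn":[0,0,0],"claw":-1},
  {"slide":[0,0,0],"turn":[0,0,0],"claw":-1},
], force=25)

```text
t: 4.28
tool_pos: [566.6, -24.8, 14.6]
tool_rot: [0.001, 0.121, 0.993, 0.0]
force: [0.8, 1.0, 0.9]
gripper_width: 0.089
```

```bash
python3 -c "
from mv import *
go(-236,0,14,np.pi)"
```

```text
slide [0.0006, 0.1297, 0.0007] turn [0.0006, 0.0012, -0.0001]
t 4.28 tcp [566.6 -24.8  14.6] sl [-106.3    0.5] yaw-sl 3.1415 tilt [ 0.001  0.    -1.   ] q [0.08, 0.96, -0.21, 1.87, 0.51, 0.36, 0.82] F [0.8, 1.0, 0.9] w 7.9
```

Emit:
step_arm([
  {"slide":[0,0.005,0],"turn":[0,0,0],"claw":-1},
  {"slide":[0,0.015,0],"turn":[0,0,0],"claw":-1},
  {"slide":[0,0.03,0],"turn":[0,0,0],"claw":-1},
  {"slide":[0,0.045,-0.001],"turn":[0,0,0],"claw":-1},
  {"slide":[0,0.06,-0.001],"turn":[0,0,0],"claw":-1},
  {"slide":[0,0.075,-0.001],"turn":[0,0,0],"claw":-1},
  {"slide":[0,0.09,-0.001],"turn":[0,0,0],"claw":-1},
  {"slide":[0,0.105,-0.001],"turn":[0,0,0],"claw":-1},
  {"slide":[0,0.12,-0.001],"turn":[0,0,0],"claw":-1},
  {"slide":[0,0.135,-0.001],"turn":[0,0,0],"claw":-1},
  {"slide":[0,0.15,-0.001],"turn":[0,0,0],"claw":-1},
  {"slide":[0,0.16,-0.001],"turn":[0,0,0],"claw":-1},
])

```text
t: 5.78
tool_pos: [605.1, 132.0, 15.8]
tool_rot: [0.001, 0.12, 0.993, 0.001]
force: [-0.4, 0.6, -2.6]
gripper_width: 0.089
```

```bash
python3 -c "
from mv import *
st()
zoom(read_camera('scene'),(265,150,365,240),6,'pics/g2.png')"
```

```text
t 5.78 tcp [605.1 132.   15.8] sl [-267.7    0.4] yaw-sl -3.141 tilt [ 0.002  0.001 -1.   ] q [-0.17, 1.0, -0.22, 1.71, 0.41, 0.48, 0.67] F [-0.4, 0.6, -2.6] w 7.8
```

View pics/g2.png

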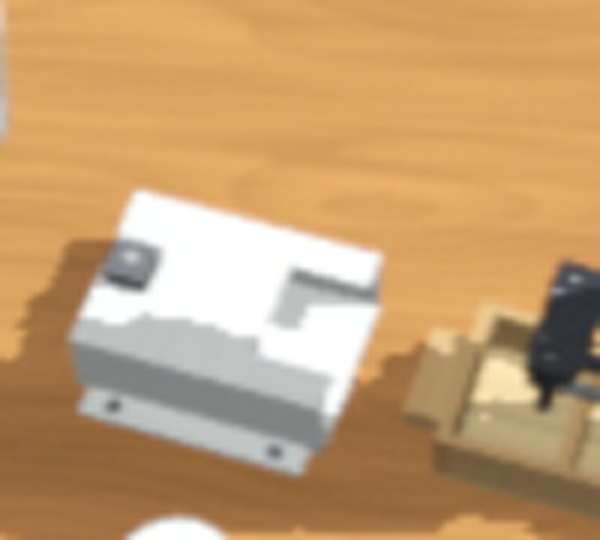

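Emit:
step_arm([
  {"slide":[0,0,0.002],"turn":[0,0,0],"claw":-1},
  {"slide":[0,0,0.004],"turn":[0,0,0],"claw":-1},
  {"slide":[0,0,0.005],"turn":[0,0,0],"claw":-1},
  {"slide":[0,0,0.004],"turn":[0,0,0],"claw":-0.2},
  {"slide":[0,0,0.003],"turn":[0,0,0],"claw":-0.2},
  {"slide":[0,0,0.003],"turn":[0,0,0],"claw":-0.2},
  {"slide":[0,0.0,-0.03],"turn":[0,0,0],"claw":-0.2},
  {"slide":[0,0.0,-0.06],"turn":[0,0,0],"claw":-0.2},
  {"slide":[0,0.04,-0.1],"turn":[0,0,0],"claw":-0.2},
  {"slide":[0,0.08,-0.14],"turn":[0,0,0],"claw":-0.2},
  {"slide":[0,0.1,-0.16],"turn":[0,0,0],"claw":-0.2},
  {"slide":[0,0.1,-0.16],"turn":[0,0,0],"claw":-0.2},
])

```text
t: 7.32
tool_pos: [629.4, 233.1, 177.7]
tool_rot: [0.002, 0.118, 0.993, 0.003]
force: [-0.2, -0.4, -1.2]
gripper_width: 0.405
```

```bash
python3 -c "
from mv import *
st()
a=read_camera('scene');b=read_camera('top')
cv2.imwrite('pics/scene3.png',a);cv2.imwrite('pics/top3.png',b)
zoom(a,(265,150,395,240),6,'pics/g3.png')
zoom(b,(255,145,375,235),6,'pics/g3t.png')"
```

```text
t 7.33 tcp [629.4 233.1 177.7] sl [-3.717e+02 -2.000e-01] yaw-sl -3.1372 tilt [ 0.006  0.006 -1.   ] q [-0.26, 0.83, -0.31, 1.47, 0.3, 0.88, 0.67] F [-0.2, -0.4, -1.2] w 35.6
```

View pics/g3.png

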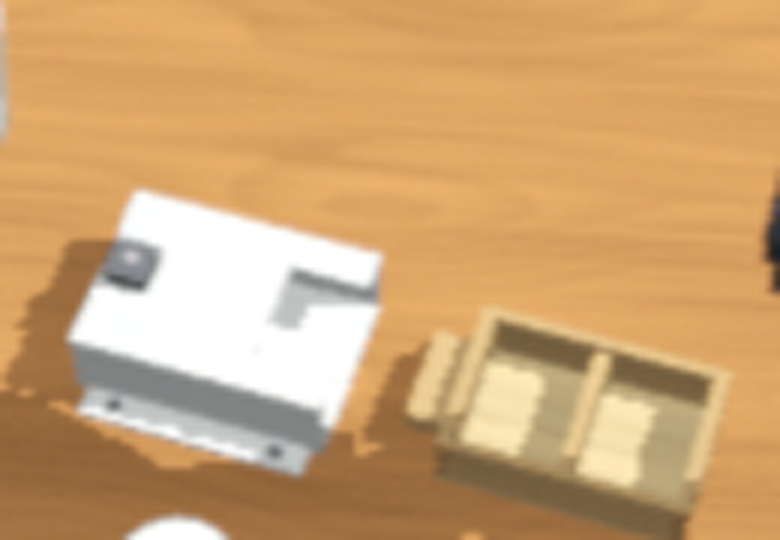

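View pics/g3t.png

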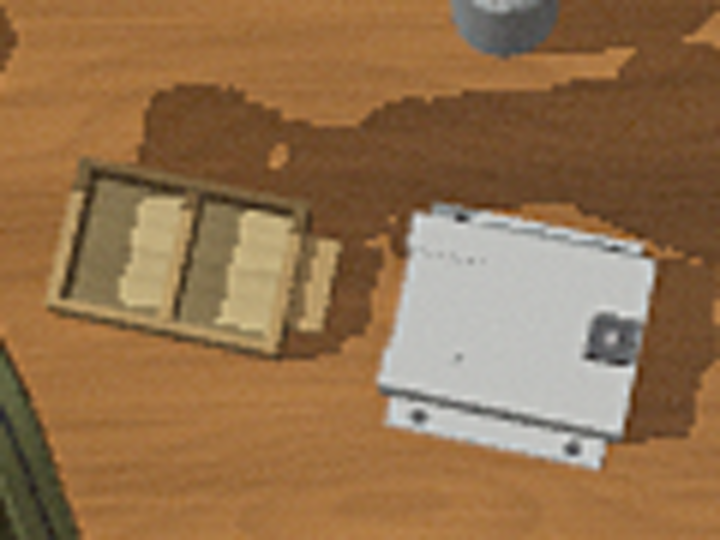

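```bash
cat > d.py <<'E'
from edge import *
from mv import tosl,s
def dedges(dz):
    Z=38+dz
    return [((70,-46,Z),(70,46,Z)),((70,46,Z),(-70,46,Z)),((70,-46,Z),(-70,-46,Z)),((-92,-28,28+dz),(-92,28,28+dz)),((-70,-46,Z),(-70,-28,Z)),((-70,28,Z),(-70,46,Z))]
def ov(n,img,p,E,r,k,fn):
    im=cv2.resize(img[r[1]:r[3],r[0]:r[2]],None,fx=k,fy=k,interpolation=cv2.INTER_CUBIC)
    for A,B in E:
        q=(proj(n,T(p,[A,B]))-r[:2]+.5)*k-.5
        cv2.line(im,*[tuple(int(round(v)) for v in z) for z in q],(0,0,255),1)
    cv2.imwrite(fn,im)
E
python3 - <<'E'
from d import *
I={n:cv2.imread(f"pics/{n}3.png") for n in("scene","top")}
p0=[*T(s,[[-201.7,0,0]])[0][:2],s[2]+np.pi]
E={n:dedges(0) for n in I}
for c in(["scene"],["top"],["scene","top"]):
    p=edgefit({n:I[n] for n in c},E,p0);print(c,p.round(3),tosl(p).round(1),round(p[2]-s[2]-np.pi,4))
ov("scene",I["scene"],p,E["scene"],(265,150,395,240),6,"pics/o3s.png")
ov("top",I["top"],p,E["top"],(255,145,375,235),6,"pics/o3t.png")
# sleeve recheck
print(edgefit(I,{"scene":roof[:2]+roof[3:],"top":roof[:2]+roof[3:]},s).round(4))
E
```

```text
scene [(0, 0.02, 20), (1, 0.84, 20), (2, -1.19, 20), (3, 0.22, 20), (4, 0.66, 20), (5, -1.86, 20)]
['scene'] [591.381  68.008   1.287] [-202.3    2.4] -0.0418
top [(0, 2.0, 20), (1, 0.5, 20), (2, -1.1, 20), (3, -0.0, 20), (4, -0.2, 20), (5, -0.15, 20)]
['top'] [587.421  68.993   1.343] [-202.3   -1.7] 0.014
scene [(0, -0.09, 20), (1, 1.51, 20), (2, -0.64, 20), (3, 0.11, 20), (4, 0.17, 20), (5, -2.0, 20)]
top [(0, 1.91, 20), (1, 0.21, 20), (2, -1.4, 20), (3, -0.1, 20), (4, -0.44, 20), (5, -0.1, 20)]
['scene', 'top'] [588.69   68.39    1.329] [-202.    -0.3] -0.0006
scene [(0, -0.4, 20), (1, -0.01, 20), (2, -0.0, 20), (3, 2.01, 20), (4, -0.25, 20), (5, -0.01, 20), (6, 0.03, 18)]
top [(0, -0.22, 20), (1, 1.84, 20), (2, -0.15, 20), (3, -0.19, 20), (4, 0.35, 20), (5, -0.02, 20), (6, 0.38, 20)]
[ 541.372  -127.4122   -1.8078]
```

View pics/o3s.png

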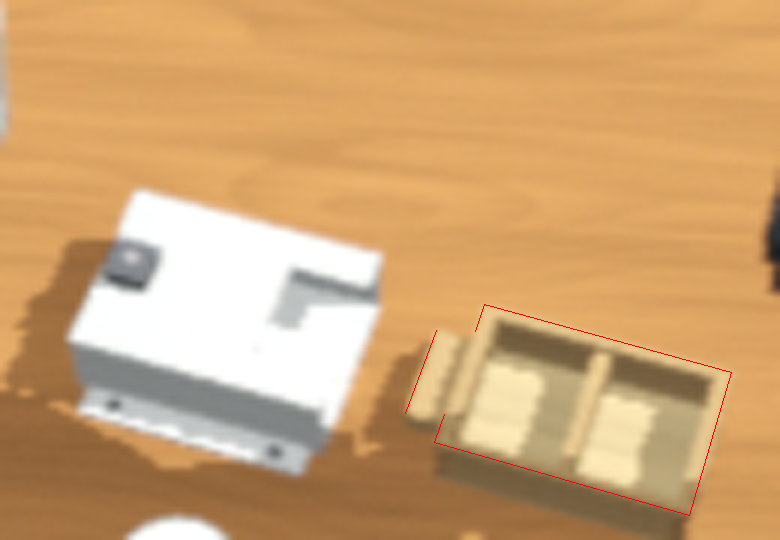

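View pics/o3t.png

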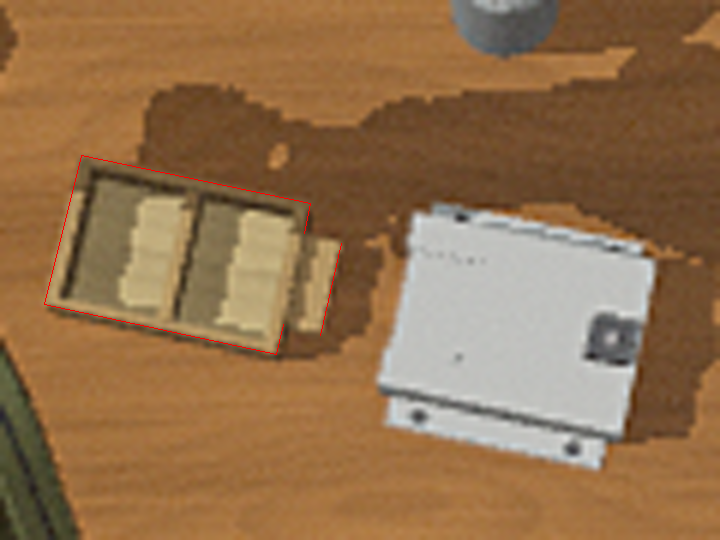

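```bash
python3 -c "
from mv import *
go(-202,-0.3,9,np.pi)"
```

```text
slide [0.0002, -0.165, 0.1659] turn [0.0003, 0.0005, 0.0011]
t 7.42 tcp [628.1 228.6 174.9] sl [-3.67e+02 -3.00e-01] yaw-sl -3.1405 tilt [ 0.001  0.    -1.   ] q [-0.26, 0.83, -0.31, 1.48, 0.3, 0.88, 0.67] F [-0.4, -1.5, -0.7] w 35.1
```

Emit:
step_arm([
  {"slide":[0,-0.05,0],"turn":[0,0,0],"claw":-0.2},
  {"slide":[0,-0.1,0.03],"turn":[0,0,0],"claw":-0.2},
  {"slide":[0,-0.15,0.06],"turn":[0,0,0],"claw":-0.2},
  {"slide":[0.0002,-0.165,0.09],"turn":[0,0,0.001],"claw":-0.2},
  {"slide":[0.0002,-0.165,0.115],"turn":[0,0,0.001],"claw":-0.2},
  {"slide":[0.0002,-0.165,0.14],"turn":[0,0,0.001],"claw":-0.2},
  {"slide":[0.0002,-0.165,0.155],"turn":[0,0,0.001],"claw":-0.2},
  {"slide":[0.0002,-0.165,0.163],"turn":[0,0,0.001],"claw":-0.2},
  {"slide":[0.0002,-0.165,0.1655],"turn":[0,0,0.001],"claw":-0.2},
  {"slide":[0.0002,-0.165,0.1655],"turn":[0,0,0.001],"claw":-0.2},
])

```text
t: 8.68
tool_pos: [589.0, 68.4, 9.8]
tool_rot: [0.001, 0.12, 0.993, 0.0]
force: [-0.3, -0.1, 0.3]
gripper_width: 0.403
```

```bash
python3 -c "
from mv import *
st()
zoom(read_camera('scene'),(265,130,395,240),6,'pics/g4.png')"
```

```text
t 8.68 tcp [589.   68.4   9.8] sl [-202.1    0. ] yaw-sl -3.1415 tilt [ 0.001  0.    -1.   ] q [-0.08, 0.99, -0.2, 1.79, 0.44, 0.41, 0.73] F [-0.3, -0.1, 0.3] w 35.5
```

View pics/g4.png

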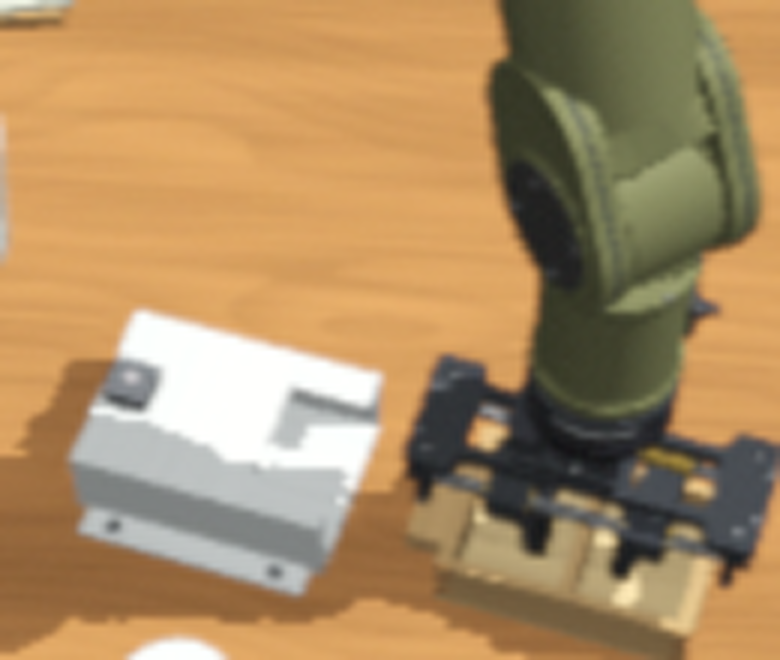

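Emit:
step_arm([
  {"slide":[0,0,0],"turn":[0,0,0],"claw":-1},
  {"slide":[0,0,0],"turn":[0,0,0],"claw":-1},
  {"slide":[0,0,0],"turn":[0,0,0],"claw":-1},
  {"slide":[0,0,0],"turn":[0,0,0],"claw":-1},
  {"slide":[0,0.003,-0.01],"turn":[0,0,0],"claw":-1},
  {"slide":[0,0.008,-0.03],"turn":[0,0,0],"claw":-1},
  {"slide":[0,0.015,-0.05],"turn":[0,0,0.08],"claw":-1},
  {"slide":[0,0.02,-0.06],"turn":[0,0,0.2],"claw":-1},
  {"slide":[0,0.02,-0.06],"turn":[0,0,0.35],"claw":-1},
  {"slide":[0,0.02,-0.06],"turn":[0,0,0.5],"claw":-1},
  {"slide":[0,0.02,-0.06],"turn":[0,0,0.65],"claw":-1},
  {"slide":[0,0.02,-0.06],"turn":[0,0,0.8],"claw":-1},
], force=30)

```text
t: 10.22
tool_pos: [593.6, 88.3, 70.3]
tool_rot: [0.0, 0.5, 0.866, 0.001]
force: [-0.3, -0.2, -2.2]
gripper_width: 0.086
```

```bash
python3 -c "
from mv import *
st()
zoom(read_camera('scene'),(265,130,395,240),6,'pics/g5.png')"
```

```text
t 10.22 tcp [593.6  88.3  70.3] sl [-222.5   -0.3] yaw-sl 2.3371 tilt [ 0.001  0.001 -1.   ] q [-0.19, 0.89, -0.06, 1.77, 0.1, 0.49, 0.21] F [-0.3, -0.2, -2.2] w 7.6
```

View pics/g5.png

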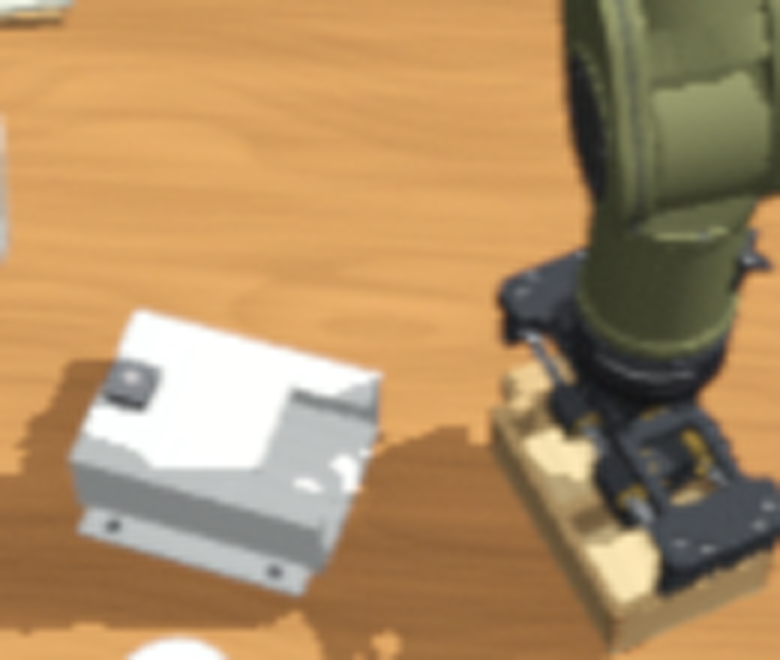

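Emit:
step_arm([
  {"slide":[0,0,0],"turn":[0,0,0.15],"claw":-1},
  {"slide":[0,0,0],"turn":[0,0,0.3],"claw":-1},
  {"slide":[0,0,0],"turn":[0,0,0.45],"claw":-1},
  {"slide":[0,0,0],"turn":[0,0,0.6],"claw":-1},
  {"slide":[0,0,0],"turn":[0,0,0.75],"claw":-1},
  {"slide":[0,0,0],"turn":[0,0,0.9],"claw":-1},
  {"slide":[0,0,0],"turn":[0,0,1.05],"claw":-1},
  {"slide":[0,0,0],"turn":[0,0,1.2],"claw":-1},
  {"slide":[0,0,0],"turn":[0,0,1.35],"claw":-1},
  {"slide":[0,0,0],"turn":[0,0,1.5],"claw":-1},
  {"slide":[0,0,0],"turn":[0,0,1.65],"claw":-1},
  {"slide":[0,0,0],"turn":[0,0,1.8],"claw":-1},
])

```text
t: 11.78
tool_pos: [593.2, 89.4, 70.4]
tool_rot: [-0.001, 0.99, 0.144, 0.0]
force: [-0.4, 0.4, -2.2]
gripper_width: 0.087
```

```bash
python3 -c "
from mv import *
go(-215,0,40,0)"
```

```text
slide [-0.0035, 0.0079, 0.0303] turn [-0.0023, -0.0005, 0.531]
t 11.78 tcp [593.2  89.4  70.4] sl [-223.5   -0.9] yaw-sl 0.531 tilt [ 0.     0.002 -1.   ] q [-0.43, 0.93, 0.38, 1.78, -0.61, 0.55, -0.95] F [-0.4, 0.4, -2.2] w 7.6
```

Emit:
step_arm([
  {"slide":[0,0.001,0.005],"turn":[-0.002,0,0.15],"claw":-1},
  {"slide":[0,0.002,0.015],"turn":[-0.002,0,0.3],"claw":-1},
  {"slide":[0,0.002,0.025],"turn":[-0.002,0,0.43],"claw":-1},
  {"slide":[0,0.002,0.035],"turn":[-0.002,0,0.531],"claw":-1},
  {"slide":[0,0.002,0.045],"turn":[-0.002,0,0.531],"claw":-1},
  {"slide":[0,0.002,0.052],"turn":[-0.002,0,0.531],"claw":-1},
  {"slide":[0,0.002,0.0555],"turn":[-0.002,0,0.531],"claw":-1},
  {"slide":[0,0.002,0.0555],"turn":[-0.002,0,0.531],"claw":-1},
])

```text
t: 12.78
tool_pos: [593.7, 87.6, 14.8]
tool_rot: [-0.0, 0.993, -0.12, 0.0]
force: [-0.5, -0.2, -2.5]
gripper_width: 0.088
```

```bash
cat > look.py <<'E'
import sys
from d import *
from mv import *
k=sys.argv[1]; dz=float(sys.argv[2]); 
st(); o,tp,R=cur()
I={n:read_camera(n) for n in("scene","top")}
for n in I: cv2.imwrite(f"pics/{n}{k}.png",I[n])
p0=[tp[0],tp[1],s[2]]
ov("scene",I["scene"],p0,dedges(dz),(265,150,395,250),6,f"pics/o{k}s.png")
ov("top",I["top"],p0,dedges(dz),(255,145,375,235),6,f"pics/o{k}t.png")
E
python3 look.py 6 5
```

```text
t 12.78 tcp [593.7  87.6  14.8] sl [-221.9    0. ] yaw-sl 0.0006 tilt [ 0.     0.001 -1.   ] q [-0.46, 1.04, 0.44, 1.79, -0.84, 0.51, -1.27] F [-0.5, -0.2, -2.5] w 7.7
```

View pics/o6s.png

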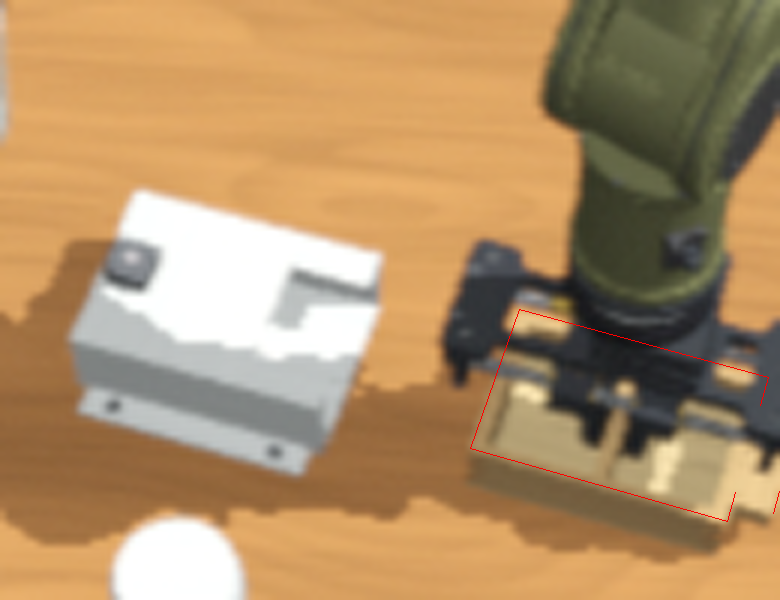

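View pics/o6t.png

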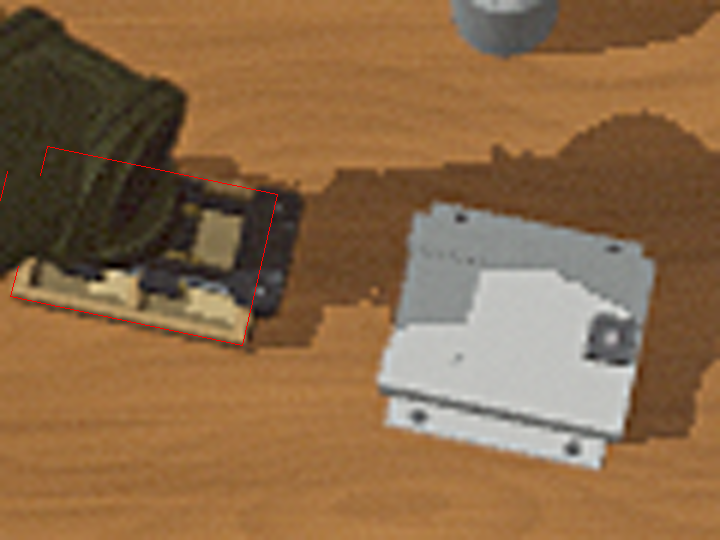

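```bash
cat > lat.py <<'E'
import sys
from d import *
def prof(n,img,p,A,B,lo,hi,half=3):
    w=np.linspace(lo,hi,40)[:,None];L=np.array(A,float)*(1-w)+np.array(B,float)*w
    q=proj(n,T(p,L));d=q[-1]-q[0];d/=np.linalg.norm(d);nn=np.array([-d[1],d[0]]);t=np.arange(-half,half+.01,.25)
    # mm/px lateral
    q2=proj(n,T(p,L+[0,1,0]));sc=((q2-q)@nn).mean()
    pr=np.mean([[map_coordinates(img[...,c].astype(float),[c0[1]+t*nn[1],c0[0]+t*nn[0]],order=1) for c in range(3)] for c0 in q],0).T
    g=np.abs(np.gradient(pr,axis=0)).sum(1)
    for tt,a,b in zip(t,pr,g): print(round(float(tt/sc),1),a.round().astype(int).tolist(),round(float(b)))
E
python3 - <<'E'
from lat import *
from mv import *
o,tp,R=cur();p=[tp[0],tp[1],s[2]];Z=43
for n,y,lo,hi in(("scene",46,.3,.75),("top",-46,.1,.7)):
    im=cv2.imread(f"pics/{n}6.png")
    print(n,"drawer");prof(n,im,p,(70,y,Z),(-70,y,Z),lo,hi)
    print(n,"sleeve");prof(n,im,s,(70,y*52/46,49),(-70,y*52/46,49),.2,.8)
E
```

```text
scene drawer
-10.8 [121, 165, 186] 1
-9.9 [121, 166, 186] 0
-9.0 [121, 165, 186] 1
-8.1 [120, 164, 186] 4
-7.2 [118, 162, 184] 7
-6.3 [115, 159, 182] 10
-5.4 [111, 155, 179] 11
-4.5 [106, 151, 176] 12
-3.6 [102, 146, 172] 12
-2.7 [98, 142, 169] 13
-1.8 [94, 137, 164] 14
-0.9 [90, 132, 159] 16
0.0 [85, 126, 152] 19
0.9 [80, 119, 144] 20
1.8 [75, 112, 136] 19
2.7 [71, 106, 129] 15
3.6 [68, 101, 124] 11
4.5 [66, 98, 120] 7
5.4 [64, 96, 118] 5
6.3 [63, 94, 116] 3
7.2 [63, 93, 115] 2
8.1 [62, 93, 115] 1
9.0 [62, 93, 115] 0
9.9 [63, 93, 115] 1
10.8 [63, 94, 115] 1
scene sleeve
-11.1 [195, 195, 191] 0
-10.1 [194, 195, 191] 0
-9.2 [194, 195, 191] 0
-8.3 [194, 195, 190] 0
-7.4 [194, 195, 190] 1
-6.4 [194, 194, 190] 2
-5.5 [193, 193, 189] 3
-4.6 [192, 192, 188] 5
-3.7 [190, 190, 186] 8
-2.8 [186, 187, 182] 13
-1.8 [181, 181, 177] 19
-0.9 [173, 174, 169] 25
0.0 [164, 165, 161] 27
0.9 [155, 156, 151] 26
1.8 [147, 148, 143] 22
2.8 [140, 141, 137] 16
3.7 [136, 137, 133] 11
4.6 [133, 134, 130] 7
5.5 [132, 132, 129] 4
6.4 [131, 131, 128] 2
7.4 [130, 131, 127] 1
8.3 [130, 131, 127] 0
9.2 [130, 131, 1
[... 500 characters left out ...]
] 23
7.1 [88, 131, 156] 25
8.0 [83, 123, 145] 20
8.8 [80, 118, 138] 10
9.7 [80, 116, 135] 2
10.6 [82, 119, 137] 7
top sleeve
-10.5 [190, 194, 193] 5
-9.6 [192, 195, 195] 2
-8.7 [192, 195, 195] 4
-7.9 [189, 193, 192] 15
-7.0 [182, 185, 185] 31
-6.1 [169, 172, 171] 49
-5.2 [150, 153, 152] 59
-4.4 [129, 132, 132] 54
-3.5 [114, 116, 116] 34
-2.6 [107, 110, 109] 2
-1.7 [112, 114, 114] 28
-0.9 [126, 128, 128] 49
0.0 [145, 147, 147] 58
0.9 [165, 167, 167] 53
1.7 [180, 183, 182] 40
2.6 [191, 194, 193] 23
3.5 [196, 199, 198] 9
4.4 [197, 200, 199] 0
5.2 [196, 199, 198] 4
6.1 [194, 197, 197] 4
7.0 [193, 196, 196] 3
7.9 [192, 195, 195] 2
8.7 [191, 195, 194] 1
9.6 [191, 194, 194] 1
10.5 [191, 194, 193] 0
```

Emit:
step_arm([
  {"slide":[-0.001,0.01,0],"turn":[0,0,0],"claw":-1},
  {"slide":[-0.001,0.025,0],"turn":[0,0,0],"claw":-1},
  {"slide":[-0.001,0.04,0],"turn":[0,0,0],"claw":-1},
  {"slide":[-0.001,0.055,0],"turn":[0,0,0],"claw":-1},
  {"slide":[-0.001,0.066,0],"turn":[0,0,0],"claw":-1},
  {"slide":[-0.001,0.072,0],"turn":[0,0,0],"claw":-1},
  {"slide":[-0.001,0.076,0],"turn":[0,0,0],"claw":-1},
  {"slide":[-0.001,0.076,0],"turn":[0,0,0],"claw":-1},
], force=15)

```text
t: 13.88
tool_pos: [574.9, 14.0, 15.1]
tool_rot: [-0.0, 0.993, -0.12, 0.0]
force: [-0.9, -0.4, -2.1]
gripper_width: 0.091
```

```bash
python3 look.py 7 5
python3 - <<'E'
from lat import *
from mv import *
o,tp,R=cur();p=[tp[0],tp[1],s[2]];Z=43
for n,y,lo,hi in(("scene",46,.1,.75),("top",-46,.1,.7)):
    im=cv2.imread(f"pics/{n}7.png")
    print(n,"drawer");prof(n,im,p,(70,y,Z),(-70,y,Z),lo,hi,1.2)
E
```

```text
t 13.88 tcp [574.9  14.   15.1] sl [-146.    -0.7] yaw-sl 0.0004 tilt [ 0.001  0.001 -1.   ] q [-0.32, 1.01, 0.38, 1.86, -0.84, 0.43, -1.13] F [-0.9, -0.4, -2.1] w 8.0
scene drawer
-4.4 [105, 150, 175] 10
-3.5 [102, 146, 172] 11
-2.6 [98, 142, 169] 12
-1.6 [94, 138, 165] 13
-0.7 [90, 133, 160] 15
0.2 [86, 127, 153] 18
1.1 [81, 120, 146] 20
2.0 [76, 113, 137] 19
2.9 [71, 106, 130] 16
3.8 [68, 101, 124] 14
top drawer
-4.2 [56, 98, 141] 26
-3.3 [53, 90, 126] 25
-2.5 [51, 83, 112] 17
-1.6 [51, 80, 104] 6
-0.7 [54, 83, 104] 17
0.2 [61, 93, 114] 34
1.1 [71, 108, 131] 43
1.9 [82, 124, 149] 42
2.8 [91, 137, 165] 31
3.7 [97, 145, 175] 25
```

View pics/o7s.png

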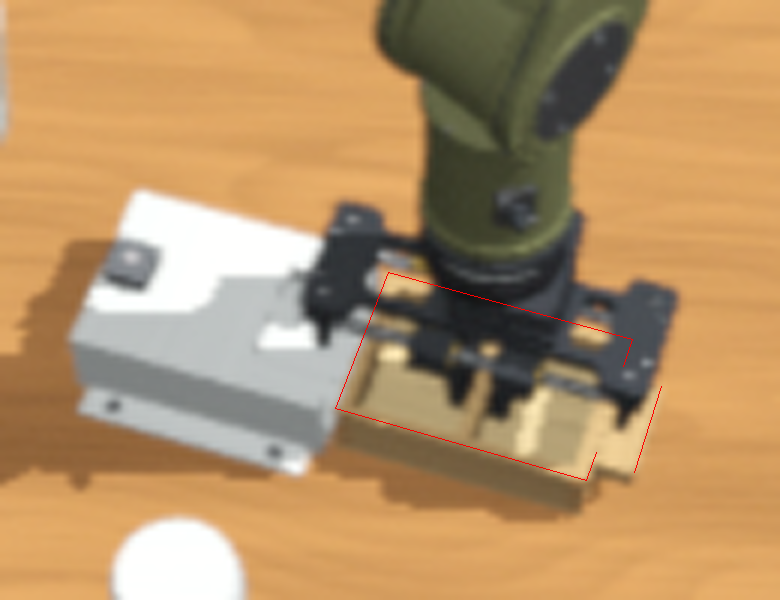

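View pics/o7t.png

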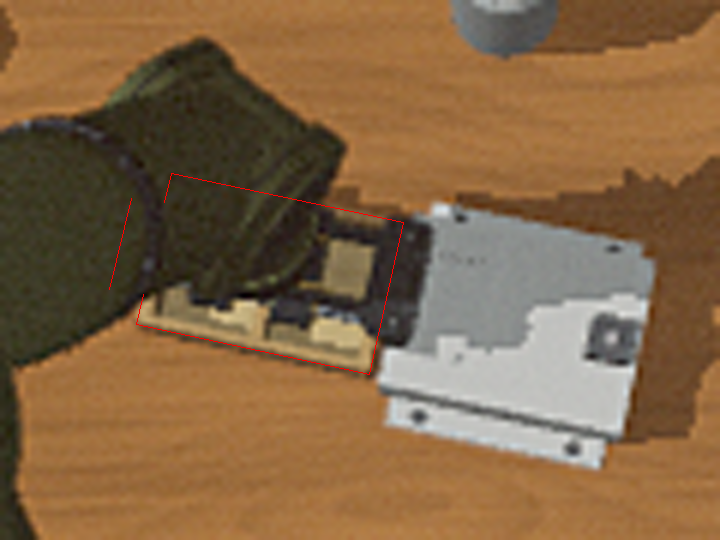

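Emit:
step_arm([
  {"slide":[-0.0003,0.003,0],"turn":[0,0,0],"claw":-1},
  {"slide":[-0.0003,0.006,0],"turn":[0,0,0],"claw":-1},
  {"slide":[-0.0003,0.009,0],"turn":[0,0,0],"claw":-1},
  {"slide":[-0.0003,0.012,0],"turn":[0,0,0],"claw":-1},
  {"slide":[-0.0003,0.015,0],"turn":[0,0,0],"claw":-1},
  {"slide":[-0.0003,0.018,0],"turn":[0,0,0],"claw":-1},
])

```text
t: 14.72
tool_pos: [570.4, -3.0, 15.0]
tool_rot: [-0.001, 0.993, -0.12, 0.0]
force: [-0.3, 0.0, -2.2]
gripper_width: 0.087
```

```bash
python3 look.py 8 5
```

```text
t 14.72 tcp [570.4  -3.   15. ] sl [-128.3   -1. ] yaw-sl 0.001 tilt [ 0.001  0.001 -1.   ] q [-0.28, 1.01, 0.36, 1.88, -0.84, 0.42, -1.1] F [-0.3, 0.0, -2.2] w 7.7
```

View pics/o8s.png

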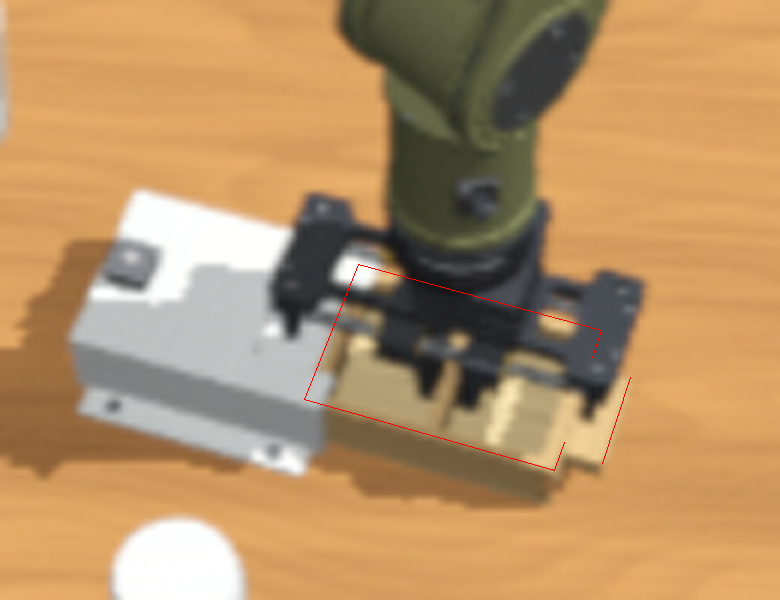

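Emit:
step_arm([
  {"slide":[0,0.006,0],"turn":[0,0,0],"claw":-1},
  {"slide":[0,0.012,0],"turn":[0,0,0],"claw":-1},
  {"slide":[0,0.018,0],"turn":[0,0,0],"claw":-1},
  {"slide":[0,0.024,0],"turn":[0,0,0],"claw":-1},
  {"slide":[0,0.03,0],"turn":[0,0,0],"claw":-1},
  {"slide":[0,0.036,0],"turn":[0,0,0],"claw":-1},
  {"slide":[0,0.042,0],"turn":[0,0,0],"claw":-1},
  {"slide":[0,0.048,0],"turn":[0,0,0],"claw":-1},
  {"slide":[0,0.054,0],"turn":[0,0,0],"claw":-1},
  {"slide":[0,0.06,0],"turn":[0,0,0],"claw":-1},
  {"slide":[0,0.064,0.001],"turn":[0,0,0],"claw":-1},
  {"slide":[0,0.064,0.001],"turn":[0,0,0],"claw":-1},
])

```text
t: 16.32
tool_pos: [554.9, -66.0, 13.9]
tool_rot: [-0.0, 0.993, -0.121, 0.0]
force: [0.3, 0.1, -1.7]
gripper_width: 0.09
```

```bash
python3 look.py 9 4
```

```text
t 16.32 tcp [554.9 -66.   13.9] sl [-63.4  -0.9] yaw-sl -0.0003 tilt [ 0.001  0.    -1.   ] q [-0.15, 0.99, 0.32, 1.91, -0.82, 0.37, -0.99] F [0.3, 0.1, -1.7] w 7.9
```

View pics/o9s.png

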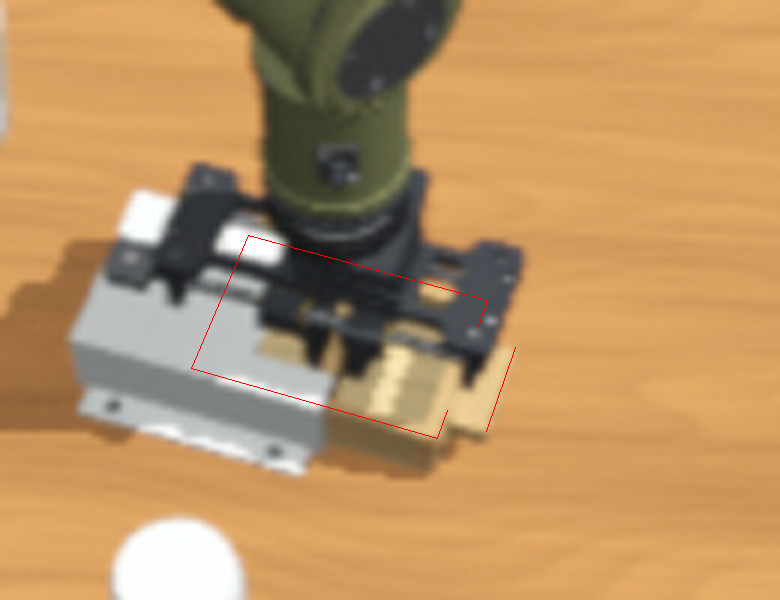

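Emit:
step_arm([
  {"slide":[0,0.004,0],"turn":[0,0,0],"claw":-1},
  {"slide":[0,0.008,0],"turn":[0,0,0],"claw":-1},
  {"slide":[0,0.008,0.001],"turn":[0,0,0],"claw":-1},
  {"slide":[0,0.008,0.001],"turn":[0,0,0],"claw":-0.64},
  {"slide":[0,0.008,0.001],"turn":[0,0,0],"claw":-0.64},
  {"slide":[0,0.008,-0.005],"turn":[0,0,0],"claw":-0.64},
  {"slide":[0,0.008,-0.025],"turn":[0,0,0],"claw":-0.64},
  {"slide":[0,0.008,-0.05],"turn":[0,0,0],"claw":-0.64},
  {"slide":[0,0.008,-0.08],"turn":[0,0,0],"claw":-0.64},
  {"slide":[0,-0.02,-0.1],"turn":[0,0,0],"claw":0},
  {"slide":[0,-0.06,-0.12],"turn":[0,0,0],"claw":0.8},
  {"slide":[0,-0.1,-0.12],"turn":[0,0,0],"claw":0.8},
])

```text
t: 17.92
tool_pos: [580.1, 32.7, 136.2]
tool_rot: [-0.001, 0.993, -0.12, 0.002]
force: [-0.1, 0.5, 0.7]
gripper_width: 0.494
```

```bash
python3 look.py 10 3
python3 - <<'E'
from d import *
from mv import *
I={n:cv2.imread(f"pics/{n}10.png") for n in("scene","top")}
p0=[*T(s,[[-55.4,0,0]])[0][:2],s[2]]
for n,r in(("scene",(265,150,395,250)),("top",(255,145,375,235))): ov(n,I[n],p0,dedges(3),r,6,f"pics/q10{n}.png")
E
```

```text
t 17.93 tcp [580.1  32.7 136.2] sl [-1.653e+02 -1.000e-01] yaw-sl 0.0002 tilt [ 0.004  0.001 -1.   ] q [-0.45, 0.85, 0.57, 1.82, -0.7, 0.68, -1.28] F [-0.1, 0.5, 0.7] w 43.5
```

View pics/q10scene.png

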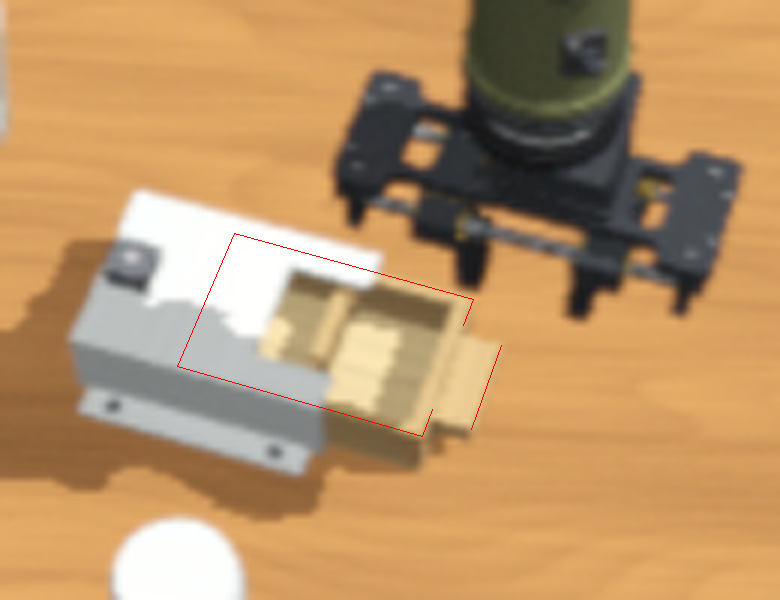

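View pics/q10top.png

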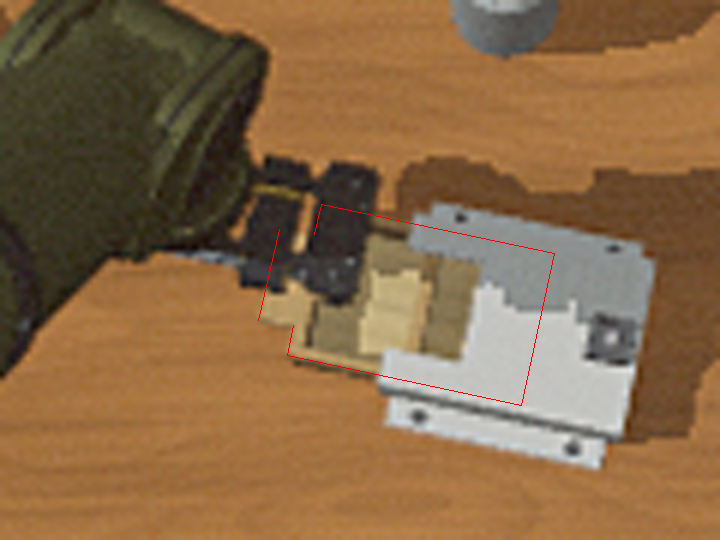

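Emit:
step_arm([
  {"slide":[0,-0.01,0],"turn":[0,0,-0.15],"claw":-1},
  {"slide":[0,-0.02,0],"turn":[0,0,-0.3],"claw":-1},
  {"slide":[0,-0.025,0.01],"turn":[0,0,-0.45],"claw":-1},
  {"slide":[0,-0.025,0.02],"turn":[0,0,-0.6],"claw":-1},
  {"slide":[0,-0.025,0.03],"turn":[0,0,-0.75],"claw":-1},
  {"slide":[0,-0.025,0.03],"turn":[0,0,-0.9],"claw":-1},
  {"slide":[0,-0.025,0.03],"turn":[0,0,-1.05],"claw":-1},
  {"slide":[0,-0.025,0.03],"turn":[0,0,-1.2],"claw":-1},
  {"slide":[0,-0.025,0.03],"turn":[0,0,-1.35],"claw":-1},
  {"slide":[0,-0.025,0.03],"turn":[0,0,-1.5],"claw":-1},
  {"slide":[0,-0.025,0.03],"turn":[0,0,-1.57],"claw":-1},
  {"slide":[0,-0.025,0.03],"turn":[0,0,-1.57],"claw":-1},
])

```text
t: 19.52
tool_pos: [585.4, 62.1, 104.4]
tool_rot: [-0.001, 0.785, 0.62, 0.002]
force: [-0.2, 1.4, 0.7]
gripper_width: 0.008
```

```bash
python3 -c "
from mv import *
go(-185,-0.5,10,np.pi/2)"
```

```text
slide [-0.0107, 0.0013, 0.0944] turn [0.0004, -0.0052, 0.0071]
t 19.52 tcp [585.4  62.1 104.4] sl [-195.2   -2. ] yaw-sl 1.5779 tilt [ 0.002  0.005 -1.   ] q [-0.25, 0.83, 0.13, 1.8, -0.2, 0.52, -0.23] F [-0.2, 1.4, 0.7] w 0.7
```

Emit:
step_arm([
  {"slide":[-0.004,0.0013,0.02],"turn":[0,-0.005,0.007],"claw":-1},
  {"slide":[-0.0107,0.0013,0.05],"turn":[0,-0.005,0.007],"claw":-1},
  {"slide":[-0.0107,0.0013,0.075],"turn":[0,-0.005,0.007],"claw":-1},
  {"slide":[-0.0107,0.0013,0.09],"turn":[0,-0.005,0.007],"claw":-1},
  {"slide":[-0.0107,0.0013,0.0944],"turn":[0,-0.005,0.007],"claw":-1},
  {"slide":[-0.0207,0.0013,0.0944],"turn":[0,-0.005,0.007],"claw":-1},
  {"slide":[-0.0257,0.0013,0.0944],"turn":[0,-0.005,0.007],"claw":-1},
  {"slide":[-0.0257,0.0013,0.0944],"turn":[0,-0.005,0.007],"claw":-1},
])

```text
t: 20.52
tool_pos: [581.2, 36.2, 10.7]
tool_rot: [0.001, 0.788, 0.616, 0.0]
force: [0.2, -0.7, -0.1]
gripper_width: -0.0
```

```bash
python3 -c "
from mv import *
go(-100,-0.5,10,np.pi/2)
zoom(read_camera('scene'),(265,150,395,250),6,'pics/g11.png')
zoom(read_camera('top'),(255,145,375,235),6,'pics/g11t.png')"
```

```text
slide [-0.069, -0.0005, 0.0007] turn [0.0016, 0.0, -0.0015]
t 20.52 tcp [581.2  36.2  10.7] sl [-169.     0.2] yaw-sl 1.5693 tilt [ 0.002 -0.    -1.   ] q [-0.19, 0.98, 0.08, 1.83, -0.21, 0.33, -0.19] F [0.2, -0.7, -0.1] w -0.0
```

View pics/g11.png

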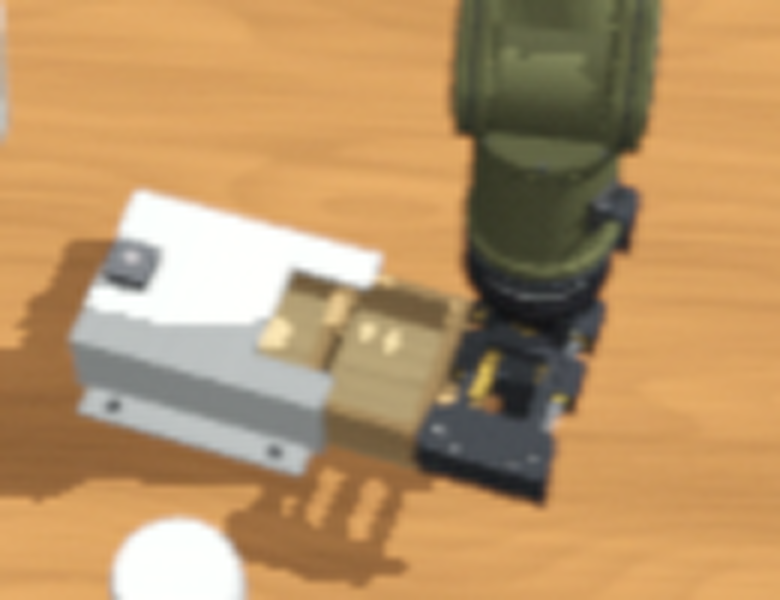

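Emit:
step_arm([
  {"slide":[-0.005,-0.0005,0.0007],"turn":[0,0,0],"claw":-1},
  {"slide":[-0.009,-0.0005,0.0007],"turn":[0,0,0],"claw":-1},
  {"slide":[-0.012,-0.0005,0.0007],"turn":[0,0,0],"claw":-1},
  {"slide":[-0.015,-0.0005,0.0007],"turn":[0,0,0],"claw":-1},
  {"slide":[-0.019,-0.0005,0.0007],"turn":[0,0,0],"claw":-1},
  {"slide":[-0.023,-0.0005,0.0007],"turn":[0,0,0],"claw":-1},
  {"slide":[-0.027,-0.0005,0.0007],"turn":[0,0,0],"claw":-1},
  {"slide":[-0.031,-0.0005,0.0007],"turn":[0,0,0],"claw":-1},
  {"slide":[-0.035,-0.0005,0.0007],"turn":[0,0,0],"claw":-1},
  {"slide":[-0.039,-0.0005,0.0007],"turn":[0,0,0],"claw":-1},
  {"slide":[-0.042,-0.0005,0.0007],"turn":[0,0,0],"claw":-1},
  {"slide":[-0.044,-0.0005,0.0007],"turn":[0,0,0],"claw":-1},
])

```text
t: 22.12
tool_pos: [570.2, -5.5, 9.7]
tool_rot: [0.0, 0.787, 0.617, 0.001]
force: [0.6, 0.8, 0.4]
gripper_width: 0.008
```

```bash
python3 -c "
from mv import *
go(-100,-0.5,10,np.pi/2)
zoom(read_camera('scene'),(265,150,395,250),6,'pics/g12.png')"
```

```text
slide [-0.0259, 0.0001, -0.0003] turn [0.0013, -0.0008, -0.0003]
t 22.12 tcp [570.2  -5.5   9.7] sl [-125.9   -0.6] yaw-sl 1.5705 tilt [ 0.001  0.    -1.   ] q [-0.11, 0.97, 0.07, 1.87, -0.18, 0.3, -0.14] F [0.6, 0.8, 0.4] w 0.7
```

View pics/g12.png

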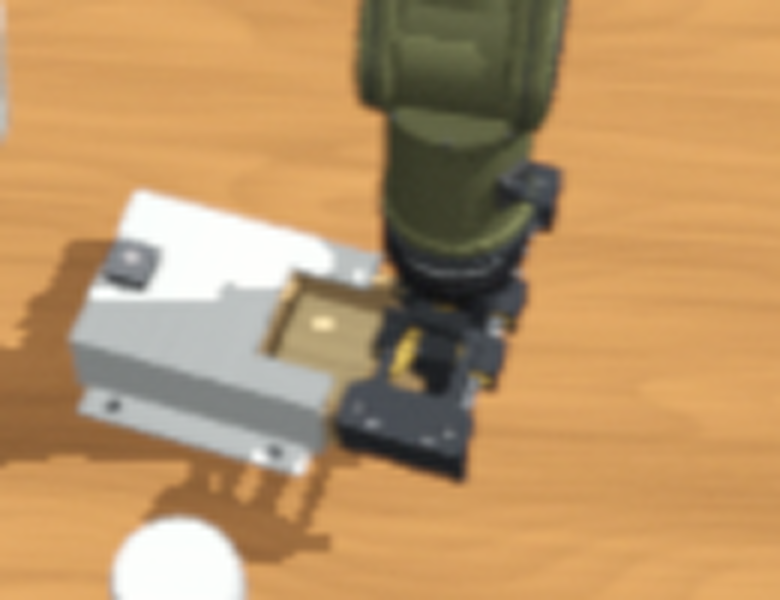

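Emit:
step_arm([
  {"slide":[-0.002,0,0],"turn":[0,0,0],"claw":-1},
  {"slide":[-0.004,0,0],"turn":[0,0,0],"claw":-1},
  {"slide":[-0.006,0,0],"turn":[0,0,0],"claw":-1},
  {"slide":[-0.008,0,0],"turn":[0,0,0],"claw":-1},
  {"slide":[-0.01,0,0],"turn":[0,0,0],"claw":-1},
  {"slide":[-0.011,0,0],"turn":[0,0,0],"claw":-1},
  {"slide":[-0.012,0,0],"turn":[0,0,0],"claw":-1},
])

```text
t: 23.05
tool_pos: [567.2, -17.6, 9.7]
tool_rot: [0.0, 0.787, 0.617, 0.001]
force: [1.2, 2.6, 0.0]
gripper_width: 0.006
```

```bash
python3 -c "
from mv import *
go(-100,-0.5,10,np.pi/2)"
```

```text
slide [-0.0135, 0.0001, -0.0003] turn [0.0012, -0.0004, -0.0005]
t 23.05 tcp [567.2 -17.6   9.7] sl [-113.5   -0.6] yaw-sl 1.5703 tilt [ 0.001  0.    -1.   ] q [-0.09, 0.97, 0.06, 1.88, -0.18, 0.3, -0.13] F [1.2, 2.6, 0.0] w 0.6
```

Emit:
step_arm([
  {"slide":[-0.001,0,0],"turn":[0,0,0],"claw":-1},
  {"slide":[-0.002,0,0],"turn":[0,0,0],"claw":-1},
  {"slide":[-0.003,0,0],"turn":[0,0,0],"claw":-1},
  {"slide":[-0.004,0,0],"turn":[0,0,0],"claw":-1},
])

```text
t: 23.55
tool_pos: [566.2, -21.5, 9.7]
tool_rot: [0.0, 0.787, 0.617, 0.001]
force: [1.0, 3.2, -0.3]
gripper_width: 0.004
```

```bash
python3 -c "
from mv import *
st()
zoom(read_camera('scene'),(265,150,395,250),6,'pics/g13.png')"
```

```text
t 23.55 tcp [566.2 -21.5   9.7] sl [-109.4   -0.6] yaw-sl 1.5703 tilt [ 0.001  0.    -1.   ] q [-0.08, 0.97, 0.06, 1.88, -0.17, 0.29, -0.12] F [1.0, 3.2, -0.3] w 0.4
```

View pics/g13.png

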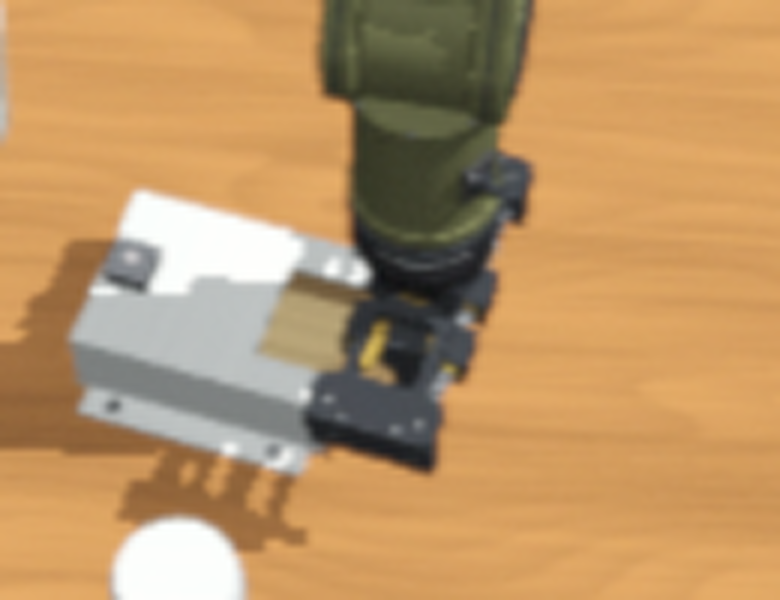

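Emit:
step_arm([
  {"slide":[-0.001,0,0],"turn":[0,0,0],"claw":-1},
  {"slide":[-0.002,0,0],"turn":[0,0,0],"claw":-1},
  {"slide":[-0.003,0,0],"turn":[0,0,0],"claw":-1},
])

```text
t: 23.98
tool_pos: [565.3, -25.0, 9.7]
tool_rot: [0.001, 0.787, 0.616, 0.0]
force: [0.9, 2.0, 0.2]
gripper_width: 0.004
```

Emit:
step_arm([
  {"slide":[-0.001,0,0],"turn":[0,0,0],"claw":-1},
  {"slide":[-0.002,0,0],"turn":[0,0,0],"claw":-1},
])

```text
t: 24.22
tool_pos: [564.6, -27.7, 9.7]
tool_rot: [0.001, 0.788, 0.616, -0.0]
force: [1.0, 0.7, 0.5]
gripper_width: 0.003
```

```bash
python3 -c "
from mv import *
st()"
```

```text
t 24.23 tcp [564.6 -27.7   9.7] sl [-102.9   -0.6] yaw-sl 1.5692 tilt [ 0.001 -0.001 -1.   ] q [-0.07, 0.97, 0.06, 1.88, -0.17, 0.29, -0.11] F [1.0, 0.7, 0.5] w 0.2
```

Emit:
step_arm([
  {"slide":[-0.001,0,0],"turn":[0,0,0],"claw":-1},
  {"slide":[-0.0015,0,0],"turn":[0,0,0],"claw":-1},
])

```text
t: 24.48
tool_pos: [564.4, -28.1, 9.7]
tool_rot: [0.0, 0.787, 0.616, 0.0]
force: [0.6, 5.1, 1.0]
gripper_width: 0.002
```

Emit:
step_arm([
  {"slide":[-0.001,0,0],"turn":[0,0,0],"claw":-1},
  {"slide":[-0.0015,0,0],"turn":[0,0,0],"claw":-1},
])

```text
t: 24.72
tool_pos: [564.1, -28.1, 9.7]
tool_rot: [-0.0, 0.787, 0.617, 0.001]
force: [0.6, 6.8, 0.5]
gripper_width: 0.007
```

```bash
python3 -c "
from mv import *
st()
zoom(read_camera('scene'),(265,150,395,250),6,'pics/g14.png')"
```

```text
t 24.73 tcp [564.1 -28.1   9.7] sl [-102.5   -1. ] yaw-sl 1.5714 tilt [ 0.001  0.002 -1.   ] q [-0.06, 0.97, 0.06, 1.89, -0.17, 0.29, -0.11] F [0.6, 6.8, 0.5] w 0.6
```

View pics/g14.png

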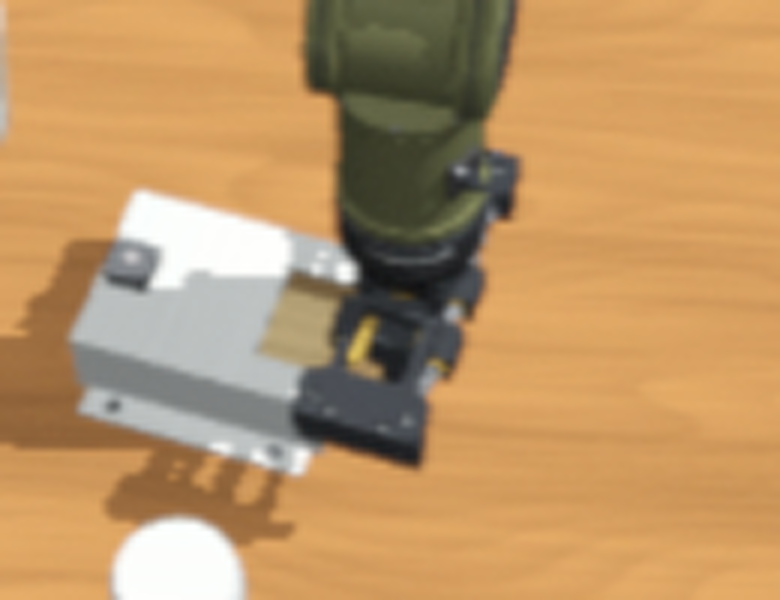

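Emit:
step_arm([
  {"slide":[-0.0015,0,0],"turn":[0,0,0],"claw":-1},
  {"slide":[-0.003,0,0],"turn":[0,0,0],"claw":-1},
  {"slide":[-0.004,0,0],"turn":[0,0,0],"claw":-1},
])

```text
t: 25.15
tool_pos: [563.8, -28.1, 9.8]
tool_rot: [-0.002, 0.786, 0.618, 0.003]
force: [1.0, 11.6, 1.6]
gripper_width: 0.003
```

```bash
python3 -c "
from mv import *
st()"
```

```text
t 25.15 tcp [563.8 -28.1   9.8] sl [-102.4   -1.4] yaw-sl 1.5745 tilt [ 0.002  0.006 -1.   ] q [-0.06, 0.97, 0.05, 1.89, -0.17, 0.29, -0.11] F [1.0, 11.6, 1.6] w 0.3
```

Emit:
step_arm([
  {"slide":[0.02,0,0],"turn":[0,0,0],"claw":-1},
  {"slide":[0.06,0,0],"turn":[0,0,0],"claw":-1},
  {"slide":[0.1,0,-0.04],"turn":[0,0,0],"claw":-1},
  {"slide":[0.13,0,-0.1],"turn":[0,0,0],"claw":-1},
  {"slide":[0.15,0,-0.12],"turn":[0,0,0],"claw":-1},
  {"slide":[0.15,0,-0.12],"turn":[0,0,0],"claw":-1},
])

```text
t: 25.9
tool_pos: [600.4, 117.9, 132.5]
tool_rot: [-0.001, 0.785, 0.619, 0.004]
force: [0.6, 0.1, 0.2]
gripper_width: 0.003
```

Run:
```python
from d import *
from mv import *
st()
I={n:read_camera(n) for n in("scene","top")}
p0=[*T(s,[[0,0,0]])[0][:2],s[2]]
for n,r in(("scene",(265,150,395,250)),("top",(255,145,375,235))):
    cv2.imwrite(f"pics/{n}15.png",I[n]); ov(n,I[n],p0,dedges(3)[3:]+roof,r,6,f"pics/q15{n}.png")
for n in I:
    e={n:dedges(3)[3:]}
    p=edgefit({n:I[n]},e,p0,half=3);print(n,tosl(p).round(1),round(p[2]-s[2],4))
```

```text
t 25.9 tcp [600.4 117.9 132.5] sl [-252.9   -0.7] yaw-sl 1.5763 tilt [ 0.006  0.007 -1.   ] q [-0.36, 0.81, 0.17, 1.72, -0.22, 0.62, -0.31] F [0.6, 0.1, 0.2] w 0.3Traceback (most recent call last):
  File "<stdin>", line 10, in <module>
  File "edge.py", line 33, in edgefit
    f=least_squares(res,p,loss="soft_l1",f_scale=.3); p=f.x
    return func(*args, **kwargs)
    vector_fun = VectorFunction(
        fun_wrapped,
    ...<6 lines>...
        workers=workers
    )
    self._update_fun()
    ~~~~~~~~~~~~~~~~^^
    self.f = self.fun_wrapped(xp_copy(self.x))
             ~~~~~~~~~~~~~~~~^^^^^^^^^^^^^^^^^
    return np.atleast_1d(self.fun(x))
                         ~~~~~~~~^^^
    return self.f(x, *self.args, **self.kwargs)
           ~~~~~~^^^^^^^^^^^^^^^^^^^^^^^^^^^^^^
  File "edge.py", line 31, in res
    q=proj(n,T(p,[o[2] for o in oo])); r.append(((q-[o[3] for o in oo])*[o[4] for o in oo]).sum(1))
             ~^^^^^^^^^^^^^^^^^^^^^^
  File "edge.py", line 6, in T
    return np.c_[p[0]+c*L[:,0]-s*L[:,1],p[1]+s*L[:,0]+c*L[:,1],L[:,2]]
                        ~^^^^^
IndexError: index 0 is out of bounds for axis 1 with size 0
```

View pics/q15scene.png

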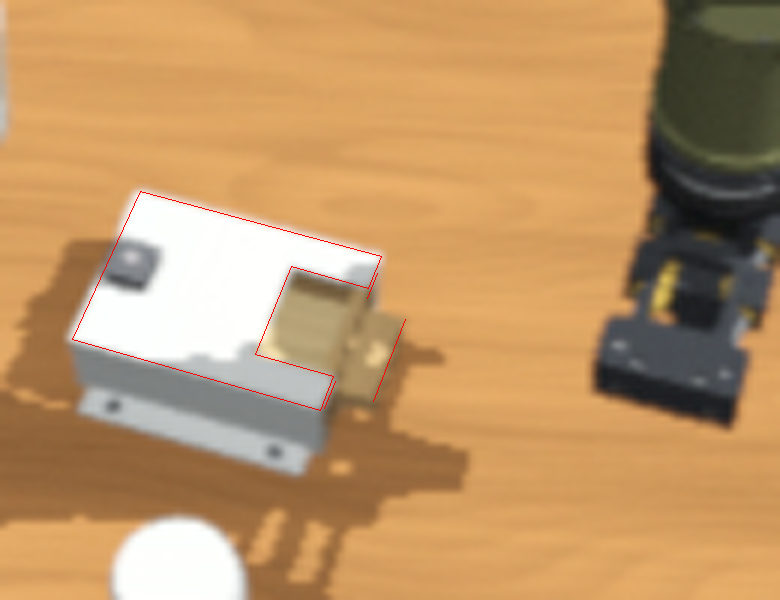

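View pics/q15top.png

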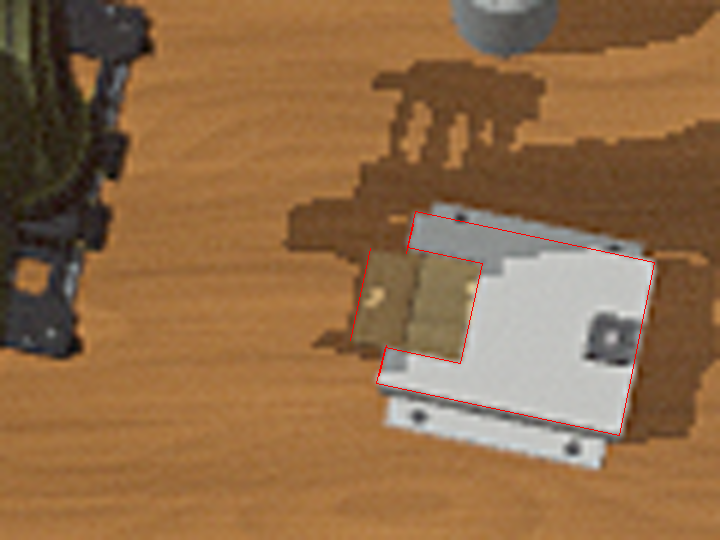

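Run:
```python
from d import *
from mv import *
p0=[*T(s,[[0,0,0]])[0][:2],s[2]]
for n in("scene","top"):
    im=cv2.imread(f"pics/{n}15.png")
    for name,A,B in(("pull",(-92,-28,31),(-92,28,31)),("cutout",(-25,-28,49),(-25,28,49)),("mouth-",(-70,-50,49),(-70,-32,49)),("mouth+",(-70,32,49),(-70,50,49))):
        w=np.linspace(.1,.9,30)[:,None];L=np.array(A,float)*(1-w)+np.array(B,float)*w;xs=np.arange(-8,8.1,.4);v=[]
        for x in xs:
            q=proj(n,T(p0,L+[x,0,0]));v.append([map_coordinates(im[...,c].astype(float),[q[:,1],q[:,0]],order=1).mean() for c in range(3)])
        v=np.array(v);g=np.abs(np.gradient(v,axis=0)).sum(1);i=[j for j in range(1,len(g)-1) if g[j]>=g[j-1] and g[j]>g[j+1]]
        print(n,name,[(round(float(xs[j]),1),round(float(g[j]))) for j in i])
for nm in("bottle_a_mid","tumbler_mid","lid_mid","opener_mid","jar_mid","can_mid","turntable"):
    r=models.cut_out("top",nm)
    print(nm,[(round(d["confidence"],2),np.round(d["rect"],1).tolist()) for d in r[:2]])
```

```text
scene pull [(-4.0, 2), (2.0, 8)]
scene cutout [(-1.2, 15)]
scene mouth- [(-2.0, 9), (0.4, 7)]
scene mouth+ [(-0.8, 16)]
top pull [(-4.0, 9), (0.8, 7), (5.6, 2), (7.6, 2)]
top cutout [(-0.4, 16), (5.6, 1)]
top mouth- [(-6.8, 1), (0.4, 15), (6.0, 1), (7.6, 1)]
top mouth+ [(0.4, 17), (5.6, 2)]
bottle_a_mid [(0.79, [417.7, 182.2, 440.9, 204.6])]
tumbler_mid [(0.76, [382.4, 226.0, 405.8, 247.2])]
lid_mid []
opener_mid [(0.53, [189.6, 164.7, 208.6, 190.2])]
jar_mid [(0.74, [212.6, 138.9, 226.0, 160.9])]
can_mid [(0.64, [330.9, 129.7, 347.8, 155.4])]
turntable [(0.87, [404.2, 160.6, 471.4, 229.9])]
```

```bash
python3 -c "
from mv import *
go(-108,-0.5,10,np.pi/2)"
```

```text
slide [-0.1433, 0.0014, 0.1192] turn [-0.001, -0.0056, 0.0026]
t 26.35 tcp [598.5 116.  130. ] sl [-250.6   -2.1] yaw-sl 1.5734 tilt [ 0.     0.006 -1.   ] q [-0.36, 0.82, 0.16, 1.72, -0.22, 0.62, -0.31] F [0.7, -0.2, -0.1] w 0.5
```

Emit:
step_arm([
  {"slide":[-0.03,0.0014,0.05],"turn":[0,-0.0056,0.0026],"claw":-1},
  {"slide":[-0.06,0.0014,0.1],"turn":[0,-0.0056,0.0026],"claw":-1},
  {"slide":[-0.09,0.0014,0.1192],"turn":[0,-0.0056,0.0026],"claw":-1},
  {"slide":[-0.115,0.0014,0.1192],"turn":[0,-0.0056,0.0026],"claw":-1},
  {"slide":[-0.135,0.0014,0.1192],"turn":[0,-0.0056,0.0026],"claw":-1},
  {"slide":[-0.1433,0.0014,0.1192],"turn":[0,-0.0056,0.0026],"claw":-1},
  {"slide":[-0.1453,0.0014,0.1192],"turn":[0,-0.0056,0.0026],"claw":-1},
  {"slide":[-0.1463,0.0014,0.1192],"turn":[0,-0.0056,0.0026],"claw":-1},
])

```text
t: 27.35
tool_pos: [565.8, -24.5, 10.2]
tool_rot: [-0.001, 0.787, 0.617, 0.0]
force: [0.7, 0.4, 1.1]
gripper_width: 0.002
```

```bash
python3 -c "
from mv import *
go(-102.5,-0.5,10,np.pi/2)"
```

```text
slide [-0.0038, -0.0002, 0.0002] turn [-0.0004, -0.0012, 0.0015]
t 27.35 tcp [565.8 -24.5  10.2] sl [-106.3   -0.3] yaw-sl 1.5722 tilt [-0.     0.001 -1.   ] q [-0.07, 0.97, 0.06, 1.88, -0.18, 0.3, -0.1] F [0.7, 0.4, 1.1] w 0.2
```

Emit:
step_arm([
  {"slide":[-0.002,0,0],"turn":[0,0,0],"claw":-1},
  {"slide":[-0.0035,0,0],"turn":[0,0,0],"claw":-1},
  {"slide":[-0.005,0,0],"turn":[0,0,0],"claw":-1},
  {"slide":[-0.0065,0,0],"turn":[0,0,0],"claw":-1},
  {"slide":[-0.008,0,0],"turn":[0,0,0],"claw":-1},
  {"slide":[-0.01,0,0],"turn":[0,0,0],"claw":-1},
  {"slide":[-0.011,0,0],"turn":[0,0,0],"claw":-1},
])

```text
t: 28.22
tool_pos: [564.9, -28.3, 10.4]
tool_rot: [-0.003, 0.785, 0.619, 0.004]
force: [1.4, 13.5, -0.3]
gripper_width: 0.002
```

```bash
python3 -c "
from mv import *
st()"
```

```text
t 28.23 tcp [564.9 -28.3  10.4] sl [-102.4   -0.3] yaw-sl 1.5776 tilt [ 0.002  0.009 -1.   ] q [-0.06, 0.97, 0.05, 1.88, -0.18, 0.29, -0.09] F [1.4, 13.5, -0.3] w 0.2
```

Emit:
step_arm([
  {"slide":[0.02,0,0],"turn":[0,0,0],"claw":-1},
  {"slide":[0.06,0,0],"turn":[0,0,0],"claw":-1},
  {"slide":[0.1,0,-0.04],"turn":[0,0,0],"claw":-1},
  {"slide":[0.13,0,-0.1],"turn":[0,0,0],"claw":-1},
  {"slide":[0.13,0,-0.15],"turn":[0,0,0],"claw":-1},
  {"slide":[0.13,0,-0.17],"turn":[0,0,0],"claw":-1},
  {"slide":[0.13,0,-0.17],"turn":[0,0,0],"claw":-1},
])

```text
t: 29.1
tool_pos: [595.6, 96.1, 183.1]
tool_rot: [-0.002, 0.785, 0.619, 0.005]
force: [-0.1, 0.6, -0.0]
gripper_width: 0.006
```

Run:
```python
from d import *
from mv import *
st()
im=read_camera("scene");cv2.imwrite("pics/scene20.png",im)
p0=[*T(s,[[0,0,0]])[0][:2],s[2]]
ov("scene",im,p0,dedges(3)[3:4]+roof,(265,150,395,250),6,"pics/q20.png")
```

```text
t 29.1 tcp [595.6  96.1 183.1] sl [-2.306e+02 -2.000e-01] yaw-sl 1.5771 tilt [ 0.006  0.009 -1.   ] q [-0.34, 0.73, 0.19, 1.71, -0.2, 0.71, -0.28] F [-0.1, 0.6, -0.0] w 0.5
```

View pics/q20.png

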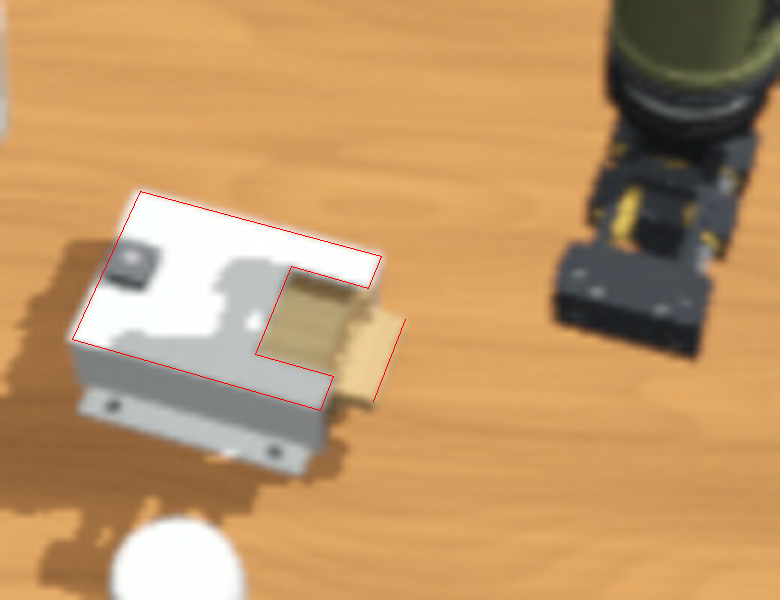

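View pics/scene20.png

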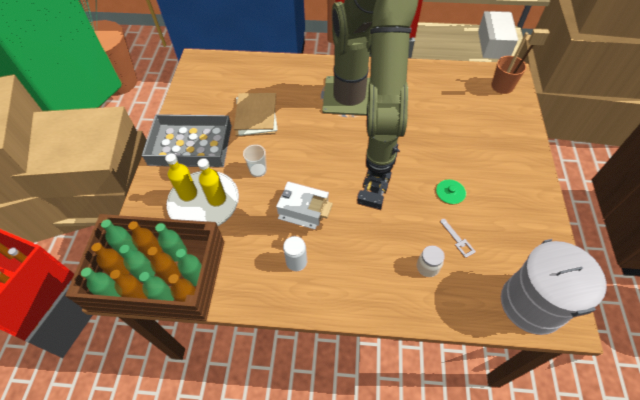

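The pull's front edge lies on the predicted home line (crop pixels about 404,320 to 374,402). All the bystanders stand where they did in the first picture, and the arm is clear.

```bash
python3 -c "
from workcell import workorder
print(workorder.sign_off())"
```

```text
the job is handed in; nothing more can be done
None
```

The drawer is back in its sleeve the right way round, with its pull sticking out at the mouth, and I handed the job in at about 29 s of the 69 s allowed. I drew it out by its rear wall and set it down, then regripped the divider and turned it end for end. I fed it about two-thirds in that way, let go, and pushed it home on the pull with shut fingers.

**Fully home:** The drawer came to a firm stop at the same tool position in two separate pushes, 12 N and then about 14 N. In the pictures the pull's front edge sits about 1 to 2 mm inside its nominal home line, which is within the measuring error.

**Catch:** I did not clearly feel it snap. The force readings while sliding in peaked at only about 3 N, below the 5 to 10 N expected. That it is past the catch rests on the pull's position and the firm stop.

**Everything else:** In the last scene picture all the bystanders look unmoved and the arm is clear. The trained network missed the lid in its last check and boxed only part of the opener and the jar. For those three I relied on the picture.

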